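# Fit the bush and spread the circlip over the idler axle

## Robot

A 7-joint arm with a two-finger parallel gripper is mounted at the origin on the work surface; the furniture and walls round the work are solid. World frame = base frame: x ahead of the robot, y to its left, z up, the work surface at z = 0. Lengths are in m, angles in rad, forces in N, time in s.
With the tool pointing down it reaches from about 0.35 to 0.9 m from the base axis. Payload 7.2 kg.
Tool frame: the origin (TCP) lies midway between the tips of the shut fingers; the grasp point (between the pads) lies hold_point_z behind it (hold_point_z is the distance from the TCP to the grasp point, in m); z points along the fingers, y is the line along which they close (so a half turn about z gives the same grasp; the last joint's range is limited). The gripper opens to 88 mm and grips with 3 to 60 N. Pads are 20 mm wide; open, the fingers measure 115 mm over their backs; the gripper's body (75 mm by 178 mm) begins 61 mm behind the grasp point.
Start: joints at [1.206, 0.411, -0.013, 1.596, 0.006, 1.134, -0.082], TCP at [0.183, -0.598, 0.223] pointing down, gripper open.
Joint ranges: [-2.95, 2.95], [-0.29, 1.99], [-1.47, 1.44], [0.14, 2.54], [-1.03, 4.17], [0.13, 1.85], [-2.86, 2.86]. Speed limits (rad/s): [2.39, 2.39, 3.01, 3.01, 3.14, 3.14, 3.14].

## Interface

Orientations are given as a rotation vector (axis times angle).
In Python, from station import * gives the robot as it stands.
- The arm moves only by the shell command python3 -m handwheel 'ROWS' [OPENING] [FORCE]. ROWS is JSON, a list of rows, each a list of 2 entries, a list of its own where there are three numbers: the shift along the tool's x, y, z in cm, then the turn, a rotation vector about the tool's x, y, z in degrees. A call has 1 to 8 rows; each row is the pose to reach, as a shift and turn from the pose commanded when the call began, along the tool's axes at that moment; what a row does not reach only later rows make up. A row lasts 1/8 s, in which the tool goes at most 62.5 mm and 10.7 degrees, less where a joint would pass 70% of its speed; a pose out of reach is approached as far as the arm can. A call with a gripper value outside its range is refused whole. OPENING is the closure, from -1 (fully open) to 1 (shut), set as the call begins (- or left out, the last holds). The fingers move at their own pace and stop on an object; FORCE is the grip in N (left out, the last holds). Time passes only in rows, so rows that repeat a pose let the fingers close. It gives the time, the measured TCP pose, the force, the opening and the grip force at its end, in the units of the state.
- sense(): the state, without advancing time (a new reading comes with each control period).
- snapshot(name): name is "side" or "top"; returns the picture (420x560x3 uint8, blue, green, red); there is no depth.
- camera_params(name): a dict with "mtx" (3x3 intrinsics, pixels), "eye" and "attitude" of the camera in the world. Camera axes: x right, y up, looking along -z (the intrinsics and any distortion apply to the point x, -y, -z); pixel columns grow to the right and rows downward; lengths in m; the calibration is good to about 2 mm. A picture is of the moment at which its call begins. camera_params takes no time and is no camera call.
- sign_off(): hands the job in; it is judged then, once.
The state is a dict: "t": time; "joints": joint angles; "joint_velocities": joint speeds; "tau": joint torques, N m; "position": TCP position; "tcp_rot": TCP orientation; "wrist_force": force on the tool from outside, world axes, zero at the start; "torque": the same for the moment, N m; "grip_width": opening from 0.0 (shut) to 1.0 (fully open); "grasp_force": force on a finger pad.
Only numpy, scipy, OpenCV 4.12 (cv2) and the standard library are available. Lean on these libraries where they do the work, as an engineer would, in place of code of your own. Each camera call takes 0.05 s, during which the arm holds its last target. There are 200 camera calls.

## Task

Slide the right one of the three brass bushes from the wooden board onto the upright axle: standing on the axle's shoulder it must reach just up to the groove without covering it. Then take the red-handled circlip pliers from their cradle, lower their two pins into the gap of the black circlip on its post, squeeze the handles fully to spread the circlip, lift it off and slide it down over the axle until it is level with the groove, without pressing it on the bush. Finish while holding it there, pliers fully squeezed and circlip spread round the groove, so that I can check it before it snaps in; leave the other bushes and the marker where they are.

Things in the scene. Friction and masses are not known exactly. Their poses are not given: they have to be found in the camera images.
- axle: round blue flange, diameter 84, 12 mm high, fixed, with four bolt heads (to 17 mm) and an upright steel axle of diameter 30 in its middle; origin under the flange on the axle's axis, z up. Shoulder of diameter 45 at height 20 mm, groove (diameter 25, dark) from 58 to 66 mm, end of the axle at 78 mm, bevelled over its last 4.5 mm to diameter 24
- axle_seat (a point): on the axle's axis, on the shoulder where the bush stands (20 mm above the worktable)
- axle_groove (a point): on the axle's axis at mid-height of the groove (62 mm above the worktable); the groove is 8 mm high
- axle_end (a point): centre of the axle's top end (78 mm above the worktable)
- bush_board: wooden board 285 x 70 x 10 mm, fixed, with three dowels of diameter 25, 12 mm high above the board, 100 mm apart along its x axis, on which the bushes stand; origin under its middle
- bush_short: brass bush (plain tube), outer diameter 40, bore 33.4, 28 mm long, standing on the board; origin at the centre of its underside, z along its axis. Too short for the axle
- bush_medium: brass bush, outer diameter 40, bore 33.4, 38 mm long; origin at the centre of its underside, z along its axis. This is the one that just reaches the groove (shoulder to groove is 38 mm)
- bush_long: brass bush, outer diameter 40, bore 33.4, 48 mm long; origin at the centre of its underside, z along its axis. It would cover the groove
- clip_post: fixed white post on a black foot of diameter 56; origin under its middle. The circlip lies 50 mm above the worktable on three short arms, loosely about a boss of diameter 18, 3.5 mm high; its notched ends stick out free, so that pins pass down there
- clip: black open circlip (C-shaped spring ring) 4 mm thick, bore 28 mm relaxed, 33.5 mm fully spread; lies flat, z up, gap towards its own -x. Origin on its underside at the centre that the bore has when spread (3 mm nearer the gap than the relaxed centre). Fully spread, each end pulls in with about 5 N, and it hangs from the pins by that. 22 g
- clip_centre (a point): centre of the circlip's bore when spread, at half its thickness (2 mm above its underside); bring this point to axle_groove
- clip_gap (a point): between the circlip's notched ends, on its top face, 16 mm from clip_centre along the clip's -x. Bring pliers_pins here with the pliers' x along the clip's x, then squeeze. The gap is 17 mm wide relaxed; V-shaped notches in its sides take the pins as they spread
- pliers: circlip pliers, red handles, 170 mm long, level in the cradle: x from handles to jaws, z up; origin under the pivot at the level of the handles' underside. Handles 14 mm high, 9 thick, either side of x. Squeezing them (along y) opens the jaws: they yield only above 12 N (held lighter they stay relaxed), full squeeze takes 15 N, with the circlip 24 N (use 30 N or more). 0.15 kg
- pliers_grip (a point): where to hold the pliers: between the flat grips of the handles, 42 mm behind the pivot, 7 mm above the handles' underside. Over the outsides they measure 58 mm here relaxed (grips parallel), about 34 to 38 mm fully squeezed
- pliers_pins (a point): midway between the pins, 57 mm ahead of the pivot, at the level of the jaws' undersides, which come to rest on top of the circlip. The pins (diameter 5, pointing down 7.5 mm below the jaws) stand 6 mm apart between centres relaxed (11 mm over both), 36 mm fully squeezed
- cradle: fixed grey cradle 190 mm long; carries the pliers under the pivot and under the handles' ends, their underside 34 mm above the worktable, open below the place to hold them (base plate 10 mm high). Origin under the pliers' pivot. Lift the pliers straight up by 15 mm or more
- pliers_l (a joint): angle of one half of the pliers: 0 relaxed, 0.27 rad fully squeezed (stop); the other half follows it
- clip_mid_l (a joint): bend of the circlip: 0 relaxed, about 0.15 when fully spread by the pliers; it passes over the axle (bore over 31 mm) from 0.10
- marker_black: white marker with a black cap, 136 mm long, 15 mm thick, lying loose on the table between the robot and the work; leave alone
There are look-alikes about, which are no part of the job. What is shaped like the axle but pink is not meant.

How it is judged:
By the outcome, as a careful person would: the job done as asked, in the order asked, and still so for the second after the job is handed in, while the arm keeps its last pose, push and grip.
It also fails if it takes over 64 s, if anything falls off the work surface, if the arm or the gripper's body presses on something with over 40 N, if the wrist force passes 120 N, or if a joint passes its speed limit or range.

## Working session

There is one attempt and no reset: what is moved stays moved. The work goes in short steps, Python scripts to look and compute and a shell command to move; the robot and the scene stay as the last step left them, time stands still between calls to the robot, and variables do not carry over. Pictures are saved under pics/ and viewed, at most 10 in all, crops included, and the job is handed in when it is done.

```bash
ls; mkdir -p pics
python3 - <<'E'
from station import *
import cv2
s=sense();print(s)
try: print(hold_point_z)
except Exception as e: print(e)
for n in("side","top"):
    cv2.imwrite(f"pics/{n}0.png",snapshot(n));print(n,camera_params(n))
E
```

```text
pics
{'t': 0.0, 'joints': array([ 1.2058184 ,  0.41187938, -0.01274376,  1.59705181,  0.0055992 ,
        1.13425712, -0.08219982]), 'joint_velocities': array([-0.00023005,  0.00130762,  0.00059132, -0.0012903 ,  0.00043814,
        0.00033091,  0.00010073]), 'tau': array([-9.70025649e-04, -5.87939072e+01,  6.41502477e-01, -2.91079223e+01,
       -5.38572448e-02,  1.82678952e-02,  1.76061876e-04]), 'position': array([ 0.18260798, -0.59720718,  0.2218185 ]), 'tcp_rot': array([-3.10554693e+00, -4.64326429e-01,  5.12048437e-04]), 'wrist_force': array([0.78597918, 0.51036891, 0.21499262]), 'torque': array([-0.00822538, -0.00615453,  0.04794467]), 'grasp_force': 0.0, 'grip_width': 1.00098414081533}
0.0187
side {'mtx': array([[478.71760613,   0.        , 276.87913207],
       [  0.        , 478.71760613, 214.90073506],
       [  0.        ,   0.        ,   1.        ]]), 'eye': array([0.15778795, 0.30721972, 1.00958063]), 'attitude': array([ 0.27523963, -0.70419627, -2.30168198])}
top {'mtx': array([[487.12436877,   0.        , 274.75638972],
       [  0.        , 487.12436877, 201.76477552],
       [  0.        ,   0.        ,   1.        ]]), 'eye': array([ 0.35001449, -0.14373257,  1.33861309]), 'attitude': array([ 0.13655299, -0.15945502, -1.55684799])}
```

View pics/side0.png

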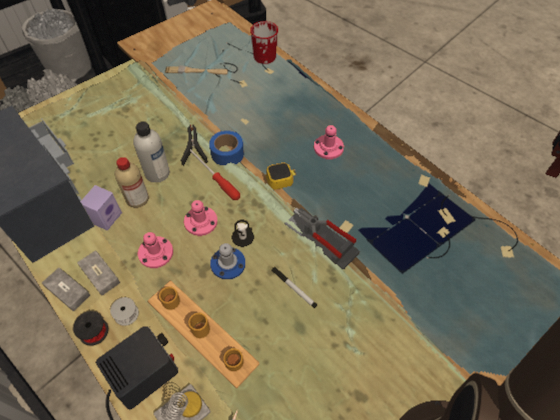

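View pics/top0.png

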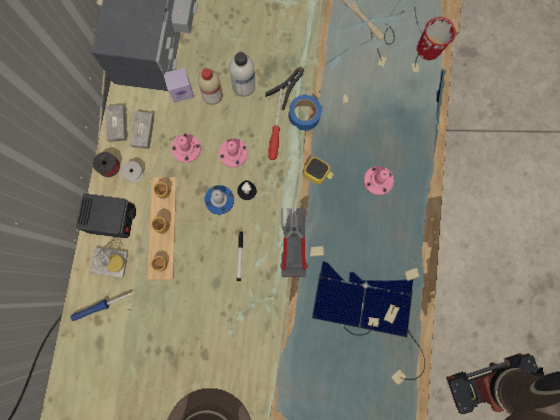

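```bash
cat > h.py <<'E'
from station import *
import numpy as np, cv2
from scipy.spatial.transform import Rotation as R
def cam(n):
    p=camera_params(n); return p["mtx"],np.array(p["eye"]),R.from_rotvec(p["attitude"]).as_matrix()
def proj(n,P):
    K,e,A=cam(n); q=(np.atleast_2d(P)-e)@A*[1,-1,-1]; u=q@K.T; return u[:,:2]/u[:,2:]
def ray(n,uv):
    K,e,A=cam(n); d=np.linalg.solve(K,[uv[0],uv[1],1])*[1,-1,-1]; d=A@d; return e,d/np.linalg.norm(d)
def onz(n,uv,z):
    e,d=ray(n,uv); return e+d*(z-e[2])/d[2]
def tri(us,ut):
    (a,d),(b,f)=ray("side",us),ray("top",ut)
    s=np.linalg.lstsq(np.c_[d,-f],b-a,rcond=None)[0]
    p,q=a+s[0]*d,b+s[1]*f; return (p+q)/2,np.linalg.norm(p-q)
E
python3 - <<'E'
import cv2
a=cv2.imread("pics/side0.png")[205:390,145:370];b=cv2.imread("pics/top0.png")[170:285,140:315]
cv2.imwrite("pics/sc.png",cv2.resize(a,None,fx=3.2,fy=3.2,interpolation=cv2.INTER_CUBIC))
cv2.imwrite("pics/tc.png",cv2.resize(b,None,fx=4.5,fy=4.5,interpolation=cv2.INTER_CUBIC))
E
python3 -c "
from h import *
print(proj('side',[[0,0,0],[.5,0,0],[.5,.1,0],[.5,-.1,0],sense()['position']]))
print(proj('top',[[0,0,0],[.5,0,0],[.5,.1,0],[.5,-.1,0],sense()['position']]))"
```

```text
[[448.07083058 463.046394  ]
 [258.45665736 295.53001813]
 [226.64356121 326.16375386]
 [287.97437323 267.10656941]
 [554.22795528 158.96492207]]
[[209.58169136 433.54232092]
 [215.48918412 238.91246905]
 [179.06820606 238.58086537]
 [251.83590963 239.24339669]
 [472.53459051 373.79885311]]
```

View pics/sc.png

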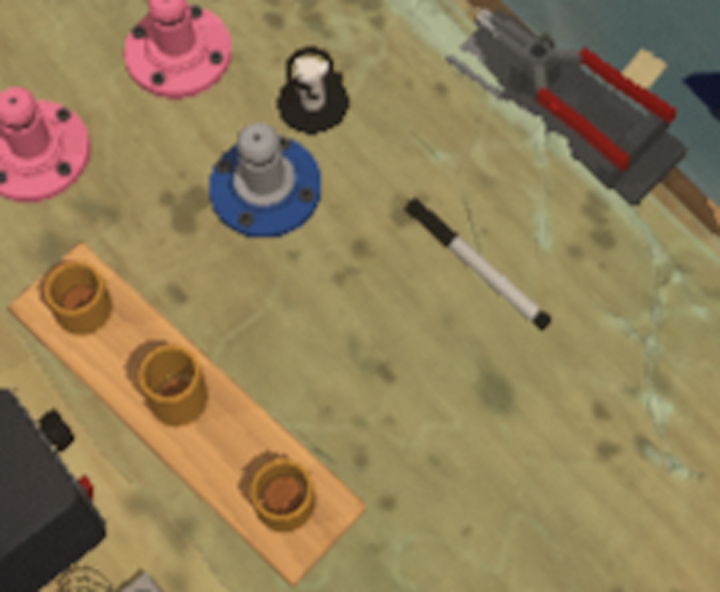

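View pics/tc.png

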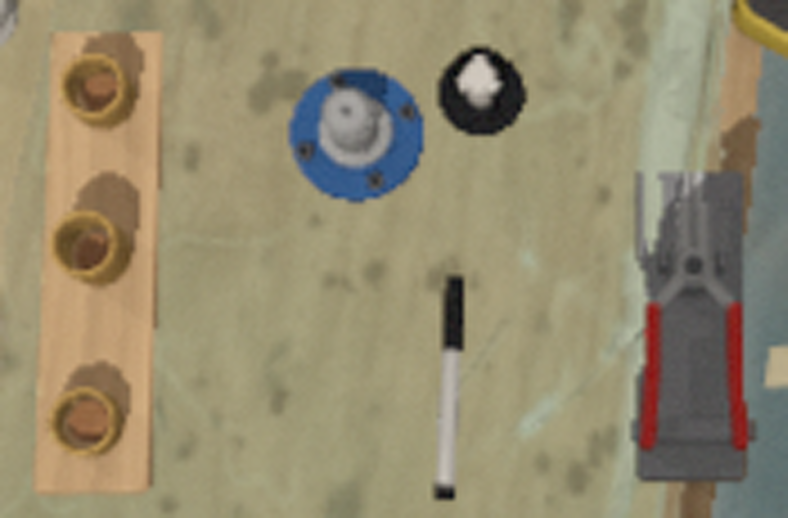

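The far bush sits at side crop (77,288) / top crop (97,86), the middle one (tallest) at (171,374) / (84,244), and the near one at (283,486) / (84,417). The axle end is at (258,135) / (348,110), and the clip post at (310,68) / (480,80). The pliers' jaws point up (+x) in the top view.

```bash
cat > m.py <<'E'
from h import *
S=lambda x,y:(145+(x+.5)/3.2-.5,205+(y+.5)/3.2-.5)
T=lambda x,y:(140+(x+.5)/4.5-.5,170+(y+.5)/4.5-.5)
for n,a,b in[("far",(77,288),(97,86)),("mid",(171,374),(84,244)),("near",(283,486),(84,417)),("axend",(258,135),(348,108)),("pivot",(541,47),(693,264)),("clip/post",(310,68),(480,80))]:
    p,r=tri(S(*a),T(*b)); print(n,(p*1000).round(1),"miss",round(r*1000,1))
im={n:cv2.imread(f"pics/{n}0.png") for n in("side","top")}
for n in im:
    hsv=cv2.cvtColor(im[n],cv2.COLOR_BGR2HSV)
    m=cv2.inRange(hsv,(100,120,70),(125,255,255)); box=(slice(240,285),slice(200,255)) if n=="side" else (slice(180,220),slice(200,240))
    k=np.zeros_like(m);k[box]=m[box]
    c=max(cv2.findContours(k,0,1)[0],key=cv2.contourArea); h=cv2.convexHull(c)[:,0].astype(float)
    w=np.array([onz(n,u,.012) for u in h]); print(n,"flange",np.round(1000*np.array(cv2.minEnclosingCircle((w[:,:2]*1000).astype(np.float32))[0]))/1000, cv2.minEnclosingCircle((w[:,:2]*1000).astype(np.float32))[1])
    m=cv2.inRange(hsv,(0,0,0),(180,255,45)); k[:]=0
    box=(slice(216,248),slice(228,258)) if n=="side" else (slice(178,203),slice(234,260)); k[box]=m[box]
    h=cv2.convexHull(cv2.findNonZero(k))[:,0].astype(float); w=np.array([onz(n,u,.004)[:2] for u in h])*1000
    print(n,"foot(z~4)",cv2.minEnclosingCircle(w.astype(np.float32)))
    # red handles at z=34+14
    m=cv2.inRange(hsv,(0,160,90),(6,255,255))|cv2.inRange(hsv,(174,160,90),(180,255,255));k[:]=0
    box=(slice(200,265),slice(300,362)) if n=="side" else (slice(230,275),slice(275,312));k[box]=m[box]
    for c in cv2.findContours(k,0,1)[0]:
        if len(c)<10: continue
        pts=cv2.findNonZero(cv2.drawContours(np.zeros_like(k),[c],-1,255,-1))[:,0]
        w=np.array([onz(n,u,.048)[:2] for u in pts])*1000
        print(n,"handle",w.mean(0).round(1),"x",w[:,0].min().round(),w[:,0].max().round(),"y",w[:,1].min().round(),w[:,1].max().round(),"line",cv2.fitLine(w.astype(np.float32),2,0,.01,.01)[:2].ravel())
    pb=im[n][205:250,222:265] if n=="side" else im[n][176:206,232:262]
    cv2.imwrite(f"pics/post_{n}.png",cv2.resize(pb,(390,int(390*pb.shape[0]/pb.shape[1])),interpolation=cv2.INTER_CUBIC))
a,b=cv2.imread("pics/post_side.png"),cv2.imread("pics/post_top.png");hh=max(a.shape[0],b.shape[0])
pad=lambda q:cv2.copyMakeBorder(q,0,hh-q.shape[0],0,10,0)
cv2.imwrite("pics/post.png",np.hstack([pad(a),pad(b)]))
E
python3 m.py
```

```text
far [630.  146.2  43.7] miss 0.6
mid [531.7 145.8  57.4] miss 1.1
near [431.2 144.2  39.7] miss 2.4
axend [610.3  -9.1  79.8] miss 1.2
pivot [ 522.7 -212.5   58.1] miss 2.1
clip/post [634.8 -84.1  54.5] miss 1.7
side flange [606.806  -6.425] 40.71317672729492
side foot(z~4) ((646.5992431640625, -90.18423461914062), 37.860618591308594)
side handle [ 457.5 -186. ] x 416.0 500.0 y -193.0 -179.0 line [ 0.99936616 -0.03559863]
side handle [ 455.1 -235.9] x 416.0 499.0 y -243.0 -230.0 line [0.9992082  0.03978596]
top flange [608.815  -7.405] 40.50576400756836
top foot(z~4) ((637.5671997070312, -83.1579360961914), 26.443462371826172)
top handle [ 458.8 -238.4] x 417.0 499.0 y -243.0 -235.0 line [0.999173 0.040661]
top handle [ 454.8 -187.7] x 417.0 499.0 y -190.0 -182.0 line [ 0.9995098  -0.03130766]
```

View pics/post.png

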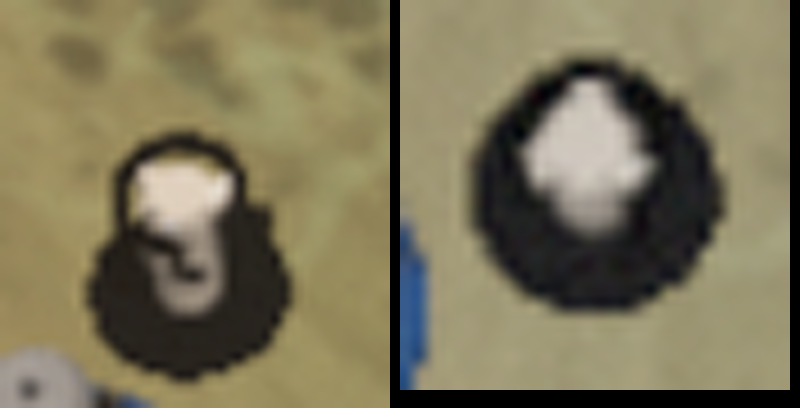

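The side view shows the clip as a black ring round the boss. Its gap points towards the lower right, which is roughly world −x. The white arms in the top view fit that. Next I compute the clip points and check the bush heights.

Run:
```python
from h import *
f=390/43
for nm,p in dict(Lend=(185,270),Lend2=(150,240),R=(262,215),left=(115,190),top=(182,133),right=(245,185)).items():
    print(nm,(onz("side",(222+p[0]/f-.45,205+p[1]/f-.45),.053)*1000).round(1))
f=13
for nm,p in dict(up=(190,78),left=(122,150),right=(255,160)).items():
    print("arm",nm,(onz("top",(232+p[0]/f-.45,176+p[1]/f-.45),.05)*1000).round(1))
im={n:cv2.cvtColor(cv2.imread(f"pics/{n}0.png"),cv2.COLOR_BGR2HSV) for n in("side","top")}
# brass silhouettes vs projected cylinder extents for the three lengths
a=np.linspace(0,2*np.pi,60)
for nm,c in dict(far=(.630,.146),mid=(.5315,.1455),near=(.431,.1445)).items():
    for n in im:
        m=cv2.inRange(im[n],(16,110,40),(28,255,200))
        u=proj(n,[[*c,.03]])[0].astype(int); k=np.zeros_like(m); s=(slice(u[1]-16,u[1]+17),slice(u[0]-16,u[0]+17)); k[s]=m[s]
        h=cv2.boundingRect(max(cv2.findContours(k,0,1)[0],key=cv2.contourArea)); o=[]
        for L in(.028,.038,.048):
            P=np.r_[[[c[0]+.02*np.cos(t),c[1]+.02*np.sin(t),.01+z] for t in a for z in(0,L)]]; q=proj(n,P); o.append(np.r_[q.min(0),q.max(0)-q.min(0)].round(1))
        print(nm,n,"seen",h,"expect 28/38/48",*o)
```

```text
Lend [618.9 -68.6  53. ]
Lend2 [632.1 -68.7  53. ]
R [616.3 -94.1  53. ]
left [649.8 -73.3  53. ]
top [649.8 -97.8  53. ]
right [626.1 -97.6  53. ]
arm up [651.3 -83.7  50. ]
arm left [635.7 -69.9  50. ]
arm right [633.9 -97.6  50. ]
far side seen (154, 281, 26, 29) expect 28/38/48 [159.9 287.3  20.5  21.9] [159.  285.4  21.4  23.9] [158.1 283.4  22.3  25.9]
far top seen (153, 178, 19, 21) expect 28/38/48 [154.4 182.1  16.7  16.4] [153.5 181.3  17.6  17.2] [152.7 180.4  18.4  18. ]
mid side seen (188, 312, 22, 27) expect 28/38/48 [189.8 315.9  20.5  22.7] [189.1 314.1  21.2  24.5] [188.3 312.3  21.9  26.3]
mid top seen (151, 210, 20, 24) expect 28/38/48 [152.6 217.8  17.   16.1] [151.7 217.2  17.9  16.6] [150.8 216.6  18.8  17.2]
near side seen (223, 348, 21, 26) expect 28/38/48 [222.7 347.2  20.4  23.5] [222.3 345.6  20.9  25.1] [221.8 343.9  21.3  26.8]
near top seen (150, 252, 19, 20) expect 28/38/48 [150.9 255.2  17.3  15.7] [150.  254.9  18.2  16. ] [149.1 254.6  19.1  16.3]
```

Run:
```python
from h import *
s=sense(); Rt=R.from_rotvec(s['tcp_rot']).as_matrix(); print(Rt.round(3))
G=np.diag([1.,-1,-1])
t=np.array([.630,.146,.15])
print("cm",(Rt.T@(t-s['position'])*100).round(2),"deg",np.degrees(R.from_matrix(Rt.T@G).as_rotvec()).round(1))
```

```text
[[ 0.956  0.292 -0.001]
 [ 0.292 -0.956  0.001]
 [-0.    -0.001 -1.   ]]
cm [ 64.52 -57.98   7.27] deg [-0.1  0.  17. ]
```

```bash
python3 -m handwheel '[[[64.5,-58,4],[0,0,17]],[[64.5,-58,4],[0,0,17]],[[64.5,-58,4],[0,0,17]],[[64.5,-58,4],[0,0,17]],[[64.5,-58,4],[0,0,17]],[[64.5,-58,4],[0,0,17]],[[64.5,-58,4],[0,0,17]],[[64.5,-58,4],[0,0,17]]]' -0.36 20
cat > to.py <<'E'
import sys
from h import *
# to.py x y z yaw_deg -> shift (cm) and turn (deg) from measured pose
x,y,z,w=map(float,sys.argv[1:5]); s=sense(); Rt=R.from_rotvec(s['tcp_rot']).as_matrix()
G=R.from_euler('z',w,degrees=True).as_matrix()@np.diag([1.,-1,-1])
print("t",round(s['t'],2),"pos",(s['position']*1000).round(1),"yaw",np.degrees(np.arctan2(Rt[1,0],Rt[0,0])).round(1),"shift",(Rt.T@(np.array([x,y,z])-s['position'])*100).round(2),"turn",np.degrees(R.from_matrix(Rt.T@G).as_rotvec()).round(1),"F",s['wrist_force'].round(1),"grip",s['grip_width']*88,s['grasp_force'])
E
python3 to.py .63 .146 .15 0
python3 - <<'E'
from h import *
a=cv2.imread("pics/side0.png"); o=[]
for c in((168,297),(198,323),(233,358)):
    o.append(cv2.resize(a[c[1]-19:c[1]+19,c[0]-16:c[0]+16],None,fx=8,fy=8,interpolation=cv2.INTER_CUBIC))
cv2.imwrite("pics/b.png",np.hstack(o))
E
```

```text
t: 1.1
position: [0.4408, -0.1679, 0.1996]
tcp_rot: [3.141, -0.0, 0.0]
wrist_force: [0.0, -0.8, 0.6]
grip_width: 0.681
grasp_force: 0.0
t 1.1 pos [ 440.8 -167.9  199.6] yaw -0.0 shift [ 18.91 -31.4    4.95] turn [ 0. -0. -0.] F [ 0.  -0.8  0.6] grip 59.884688371080074 0.0
```

View pics/b.png

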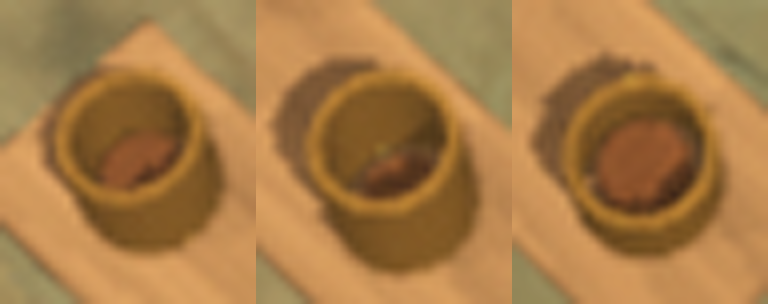

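Three bushes side by side: the far bush's wall and its dowel depth (rim centre at crop (128,137)) fall between the middle (long) and the near (short) ones. So the far bush is the medium one.

```bash
python3 -m handwheel '[[[19,-31.4,4],[0,0,0]],[[19,-31.4,4],[0,0,0]],[[19,-31.4,4],[0,0,0]],[[19,-31.4,4],[0,0,0]],[[19,-31.4,4],[0,0,0]],[[19,-31.4,4],[0,0,0]],[[19,-31.4,7],[0,0,0]]]'
python3 - <<'E'
from h import *
print(onz("side",(167.5,294.6),.048),onz("top",(140+97.5/4.5-.5,170+86.5/4.5-.5),.048))
for n in("side","top"):cv2.imwrite(f"pics/{n}1.png",snapshot(n))
a=cv2.imread("pics/side1.png")[220:340,110:240];b=cv2.imread("pics/top1.png")[120:240,110:240]
cv2.imwrite("pics/g.png",cv2.resize(np.hstack([a,b]),None,fx=3,fy=3,interpolation=cv2.INTER_CUBIC))
E
python3 to.py .63 .146 .03 0
```

```text
t: 1.98
position: [0.6318, 0.1508, 0.1299]
tcp_rot: [-3.138, -0.01, -0.005]
wrist_force: [-0.6, -1.2, -0.8]
grip_width: 0.684
grasp_force: 0.0
[0.62961158 0.14849884 0.048     ] [0.62931187 0.14544909 0.048     ]
t 2.08 pos [627.9 144.6 125.7] yaw 0.1 shift [ 0.27 -0.15  9.56] turn [0.1 0.4 0.1] F [-0.2 -1.6 -0.2] grip 59.82169500489406 0.0
```

View pics/g.png

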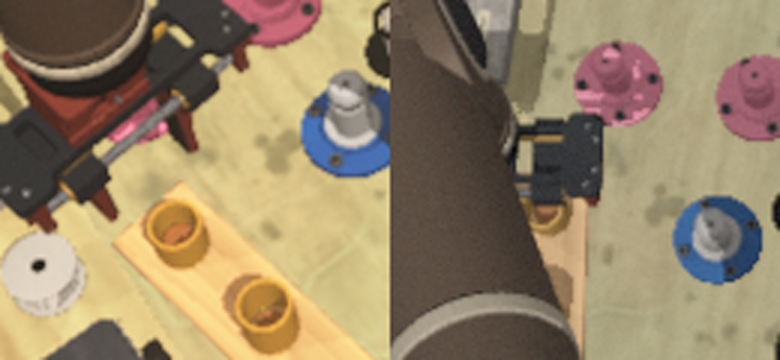

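The fingertips are above the far bush, at side crop about (190,148) and (110,215), with the bush between and below them. I descend and grip.

```bash
python3 -m handwheel '[[[0.1,-0.1,5],[0,0,0]],[[0.1,-0.1,9],[0,0,0]],[[0.1,-0.1,10.3],[0,0,0]],[[0.1,-0.1,10.3],[0,0,0]],[[0.1,-0.1,10.3],[0,0,0]]]'
python3 -m handwheel '[[[0,0,0],[0,0,0]],[[0,0,0],[0,0,0]],[[0,0,0],[0,0,0]],[[0,0,0],[0,0,0]]]' 1 20
python3 to.py .608 -.0075 .1 0;python3 -c "
from h import *
print(proj('side',[[.628,.145,.126]]))"
```

```text
t: 2.7
position: [0.6325, 0.1454, 0.0287]
tcp_rot: [-3.141, 0.001, -0.004]
wrist_force: [0.1, -0.2, -0.1]
grip_width: 0.68
grasp_force: 0.0
t: 3.2
position: [0.6317, 0.1455, 0.0275]
tcp_rot: [-3.141, -0.0, -0.002]
wrist_force: [-2.0, -1.5, 5.8]
grip_width: 0.453
grasp_force: 20.0
t 3.2 pos [631.7 145.5  27.5] yaw 0.0 shift [-2.37 15.3  -7.26] turn [-0.  -0.1  0. ] F [-2.  -1.5  5.8] grip 39.879305779347355 20.001109270378947
[[162.19040662 277.88481729]]
```

```bash
python3 -m handwheel '[[[0,0,-5],[0,0,0]],[[0,0,-9],[0,0,0]],[[-0.8,5,-9],[0,0,0]],[[-1.6,10,-9],[0,0,0]],[[-2.2,15.3,-9],[0,0,0]],[[-2.2,15.3,-9],[0,0,0]],[[-2.2,15.3,-9],[0,0,0]],[[-2.2,15.3,-9],[0,0,0]]]'
python3 to.py .609 -.0075 .115 0
python3 - <<'E'
from h import *
for n in("side","top"):cv2.imwrite(f"pics/{n}2.png",snapshot(n))
a=cv2.imread("pics/side2.png")[220:290,180:270];b=cv2.imread("pics/top2.png")[160:230,175:265]
cv2.imwrite("pics/g2.png",cv2.resize(np.hstack([a,b]),None,fx=4.4,fy=4.4,interpolation=cv2.INTER_CUBIC))
E
```

```text
t: 4.2
position: [0.6093, -0.0057, 0.1166]
tcp_rot: [-3.141, -0.004, 0.0]
wrist_force: [-0.6, -0.5, 0.6]
grip_width: 0.452
grasp_force: 20.0
t 4.2 pos [609.3  -5.7 116.6] yaw 0.1 shift [-0.03  0.18  0.16] turn [-0.1  0.   0.1] F [-0.6 -0.5  0.6] grip 39.760916013717605 19.999858075752854
```

View pics/g2.png

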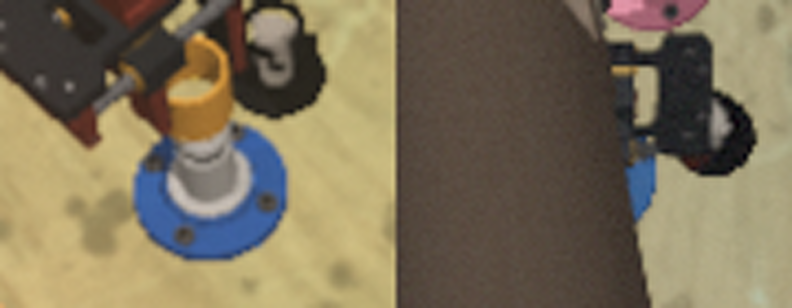

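In the side crop the brass bush (columns 172–234) hangs above the axle (centre about 207). I measure the sideways offset numerically.

Run:
```python
from h import *
im=cv2.imread("pics/side2.png");hsv=cv2.cvtColor(im,cv2.COLOR_BGR2HSV)
p=proj("side",[[.6085,-.0075,z] for z in(0.02,.08,.115)]);d=p[2]-p[0];d/=np.linalg.norm(d);n=np.array([-d[1],d[0]])
m=cv2.inRange(hsv,(14,140,60),(28,255,255)); k=np.zeros_like(m); k[222:256,212:238]=m[222:256,212:238]
c=max(cv2.findContours(k,0,1)[0],key=cv2.contourArea)[:,0]
print("axis dir",d,"brass n",((c-p[0])@n).min(),((c-p[0])@n).max(),"along",((c-p[0])@d).min(), "expected bottom along",(p-p[0])@d)
b=cv2.inRange(hsv,(100,120,70),(125,255,255));kb=np.zeros_like(b);kb[240:290,200:255]=b[240:290,200:255]
c=max(cv2.findContours(kb,0,1)[0],key=cv2.contourArea)[:,0]; print("flange n",((c-p[0])@n).min(),((c-p[0])@n).max())
for dx,dy in((.005,0),(0,.005)): print(dx,dy,(proj("side",[[.6085+dx,-.0075+dy,.1]])-p[0])@n, (proj("side",[[.6085+dx,-.0075+dy,.1]])-proj("side",[[.6085,-.0075,.1]]))@d)
K,e,A=cam("side");print(e)
```

```text
axis dir [-0.17171087 -0.98514739] brass n -6.372583899416213 9.009995241988193 along 9.767993450478615 expected bottom along [ 0.         13.05807167 21.25110827]
flange n -17.17284784732112 16.71070294126474
0.005 0 [-1.30609467] [1.5849514]
0 0.005 [-1.87748304] [-1.12364276]
[0.15778795 0.30721972 1.00958063]
```

```bash
python3 -m handwheel '[[[0,0.15,0],[0,0,0]],[[0,0.15,1],[0,0,0]],[[0,0.15,2],[0,0,0]],[[0,0.15,3],[0,0,0]],[[0,0.15,3],[0,0,0]]]'; python3 to.py .609 -.0075 .038 0
```

```text
t: 4.92
position: [0.6096, -0.0092, 0.0856]
tcp_rot: [-3.141, -0.0, -0.0]
wrist_force: [3.6, -1.3, -2.7]
grip_width: 0.456
grasp_force: 20.0
t 4.92 pos [609.6  -9.2  85.6] yaw 0.0 shift [-0.06 -0.17  4.76] turn [-0. -0.  0.] F [ 3.6 -1.3 -2.7] grip 40.144949112629064 19.998448197729886
```

```bash
python3 -m handwheel '[[[0,-0.05,1],[0,0,0]],[[0,-0.05,2],[0,0,0]],[[0,-0.05,3],[0,0,0]],[[0,-0.05,4],[0,0,0]],[[0,-0.05,4.4],[0,0,0]]]'; python3 to.py .609 -.0075 .038 0
```

```text
t: 5.55
position: [0.6098, -0.0087, 0.0422]
tcp_rot: [-3.142, -0.0, -0.002]
wrist_force: [5.2, -0.6, 2.5]
grip_width: 0.452
grasp_force: 20.0
t 5.55 pos [609.8  -8.7  42.2] yaw 0.0 shift [-0.08 -0.12  0.42] turn [-0.  -0.1  0. ] F [ 5.2 -0.6  2.5] grip 39.819082110414584 20.001319027505815
```

```bash
python3 -m handwheel '[[[0.1,0,0.2],[0,0,0]],[[0.1,0,0.4],[0,0,0]],[[0.1,0,0.5],[0,0,0]],[[0.1,0,0.5],[0,0,0]]]'; python3 to.py .609 -.0075 .038 0
```

```text
t: 6.05
position: [0.6099, -0.0087, 0.0375]
tcp_rot: [3.142, 0.0, -0.001]
wrist_force: [2.5, -0.5, 0.6]
grip_width: 0.45
grasp_force: 20.0
t 6.05 pos [609.9  -8.7  37.5] yaw 0.0 shift [-0.09 -0.12 -0.05] turn [0. 0. 0.] F [ 2.5 -0.5  0.6] grip 39.64110527961223 19.999806471168995
```

```bash
python3 -m handwheel '[[[0.1,0,0.2],[0,0,0]],[[0.1,0,0.2],[0,0,0]]]'; python3 to.py .609 -.0075 .038 0
```

```text
t: 6.3
position: [0.6101, -0.0087, 0.0372]
tcp_rot: [3.141, -0.0, -0.003]
wrist_force: [-7.0, -0.0, 18.8]
grip_width: 0.454
grasp_force: 20.0
t 6.3 pos [610.1  -8.7  37.2] yaw -0.0 shift [-0.11 -0.12 -0.08] turn [ 0.   0.1 -0. ] F [-7.  -0.  18.8] grip 39.975871220232825 20.003990549594164
```

```bash
python3 -m handwheel '[[[0,0,-0.2],[0,0,0]],[[0,0,-0.2],[0,0,0]],[[0,0,-0.2],[0,0,0]],[[0,0,-5],[0,0,0]],[[0,0,-10],[0,0,0]],[[-4,6,-10],[0,0,0]],[[-9,12,-10],[0,0,0]],[[-13,20.3,-10],[0,0,0]]]' -0.36
python3 -m handwheel '[[[0,0,0],[0,0,0]],[[0,0,0],[0,0,0]],[[0,0,0],[0,0,0]]]' -1
python3 - <<'E'
from h import *
for n in("side","top"):cv2.imwrite(f"pics/{n}3.png",snapshot(n))
a=cv2.imread("pics/side3.png")[210:290,190:350];b=cv2.imread("pics/top3.png")[170:290,190:330]
a=cv2.resize(a,None,fx=5,fy=5,interpolation=cv2.INTER_CUBIC)
cv2.imwrite("pics/g3.png",a);
E
python3 to.py .480 -.212 .022 0
```

```text
t: 7.3
position: [0.5055, -0.165, 0.1355]
tcp_rot: [-3.142, -0.002, 0.001]
wrist_force: [0.2, -0.8, 0.5]
grip_width: 0.679
grasp_force: 0.0
t: 7.68
position: [0.508, -0.1623, 0.1355]
tcp_rot: [-3.141, -0.004, -0.0]
wrist_force: [-0.0, -0.1, 0.3]
grip_width: 0.979
grasp_force: 0.0
t 7.78 pos [ 507.9 -162.5  135.5] yaw 0.2 shift [-2.8   4.95 11.34] turn [-0.   0.   0.2] F [ 0.   0.5 -0.4] grip 87.53144003119435 0.0
```

View pics/g3.png

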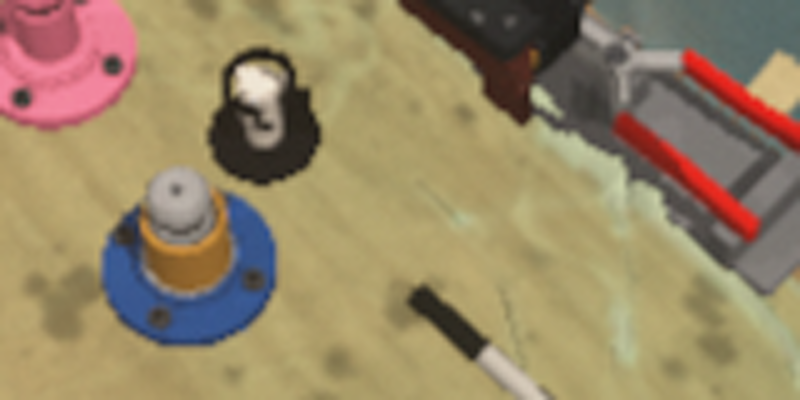

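The bush stands on the axle with the dark groove visible just above its rim. Axle end is at crop (178,188), the clip post at (258,85). On to the pliers.

```bash
python3 -m handwheel '[[[-2.8,4.9,2],[0,0,0]],[[-2.8,4.9,5],[0,0,0]],[[-2.8,4.9,8],[0,0,0]],[[-2.8,4.9,10.5],[0,0,0]],[[-2.8,4.9,11.3],[0,0,0]],[[-2.8,4.9,11.3],[0,0,0]]]'
python3 -m handwheel '[[[0,0,0],[0,0,0]],[[0,0,0],[0,0,0]],[[0,0,0],[0,0,0]],[[0,0,0],[0,0,0]]]' 1 9
python3 to.py .480 -.212 .022 0
```

```text
t: 8.52
position: [0.4795, -0.2124, 0.0225]
tcp_rot: [-3.141, -0.002, 0.001]
wrist_force: [0.9, -0.5, -0.7]
grip_width: 1.003
grasp_force: 0.0
t: 9.02
position: [0.4795, -0.2136, 0.0232]
tcp_rot: [3.141, -0.0, 0.001]
wrist_force: [-0.8, -1.2, 4.4]
grip_width: 0.656
grasp_force: 9.0
t 9.03 pos [ 479.5 -213.6   23.2] yaw -0.0 shift [ 0.05 -0.16  0.12] turn [ 0. -0. -0.] F [-0.8 -1.2  4.4] grip 57.7225786990389 8.99119108915329
```

```bash
python3 -m handwheel '[[[0,0,-1],[0,0,0]],[[0,0,-2],[0,0,0]],[[0,0,-4],[0,0,0]],[[0,0,-6],[0,0,0]],[[0,0,-8],[0,0,0]],[[0,0,-8],[0,0,0]]]'
python3 - <<'E'
from h import *
f="pics/side3.png"
g=cv2.cvtColor(cv2.imread(f),cv2.COLOR_BGR2GRAY); sub=g[212:250,224:262]
up=cv2.resize(sub,None,fx=4,fy=4,interpolation=cv2.INTER_CUBIC)
m=(up<75).astype(np.uint8)
for r in range(0,m.shape[0],3): print("".join(".#"[v] for v in m[r,::2]))
c=max(cv2.findContours(m,0,1)[0],key=cv2.contourArea)[:,0]
uv=np.c_[224+(c[:,0]+.5)/4-.5,212+(c[:,1]+.5)/4-.5]
w0=np.array([onz("side",u,.004)[:2] for u in uv])*1000; w=np.array([onz("side",u,.052)[:2] for u in uv])*1000
lo=uv[:,1]>236; 
def circ(p):
    A=np.c_[2*p,np.ones(len(p))];s=np.linalg.lstsq(A,(p**2).sum(1),rcond=None)[0];return s[:2].round(1),np.sqrt(s[2]+s[:2]@s[:2]).round(1)
print("foot",circ(w0[lo]));print("ring outer",circ(w[uv[:,1]<229]))
E
python3 to.py .5195 -.0825 .1 -6
```

```text
t: 9.78
position: [0.4802, -0.2133, 0.1043]
tcp_rot: [3.14, 0.0, 0.005]
wrist_force: [0.0, 0.2, -1.2]
grip_width: 0.657
grasp_force: 9.0
............................................................................
............................................................................
............................................................................
............................................................................
............................................................................
............................................................................
............................................................................
............................................................................
............................................................................
............................................................................
............................................................................
................................#########...................................
............................###########
[... 2517 characters left out ...]
..............################...............................
..................................######....................................
............................................................................
............................................................................
............................................................................
............................................................................
foot (array([636.9, -84. ]), np.float64(26.4))
ring outer (array([635.4, -84.5]), np.float64(18.7))
t 9.78 pos [ 480.2 -213.3  104.3] yaw 0.0 shift [  3.93 -13.08   0.43] turn [ 0.1 -0.2  6. ] F [ 0.   0.2 -1.2] grip 57.793638234648476 8.991359621286392
```

Run:
```python
from h import *
for c in((39,31),(36,31),(33,29),(55,22),(54,21)):
    print(c,(onz("side",(224+c[0]/2-.3,212+c[1]*.75-.3),.052)*1000).round(1))
for w in(0,-5,-10):
    o=np.array([635.4,-84.5]);x=np.array([np.cos(np.radians(w)),np.sin(np.radians(w))]);y=np.array([-x[1],x[0]])
    for s in(1,-1): 
        q=proj("side",[np.r_[o-19*x+8.5*s*y,52]/1000])[0]; print(w,s,"cols",((q-[224,212]+.3)/[.5,.75]).round(1))
```

```text
(39, 31) [616.  -69.7  52. ]
(36, 31) [618.6 -67.3  52. ]
(33, 29) [624.1 -67.8  52. ]
(55, 22) [615.6 -95.9  52. ]
(54, 21) [617.9 -96.6  52. ]
0 1 cols [42.6 28.7]
0 -1 cols [52.8 22.7]
-5 1 cols [41.1 29. ]
-5 -1 cols [52.2 23.5]
-10 1 cols [39.6 29.2]
-10 -1 cols [51.5 24.3]
```

```bash
python3 -m handwheel '[[[1,-4,0],[0,0,1]],[[2,-8,0],[0,0,2]],[[3.5,-12,0],[0,0,4]],[[3.8,-13.7,0],[0,0,4]],[[3.8,-13.7,2],[0,0,4]],[[3.8,-13.7,3.6],[0,0,4]],[[3.8,-13.7,3.6],[0,0,4]]]'
python3 to.py .5182 -.076 .065 -4
python3 - <<'E'
from h import *
for n in("side","top"):cv2.imwrite(f"pics/{n}4.png",snapshot(n))
a=cv2.imread("pics/side4.png")[205:260,215:285];b=cv2.imread("pics/top4.png")[170:225,215:285]
cv2.imwrite("pics/g4.png",cv2.resize(np.hstack([a,b]),None,fx=5.7,fy=5.7,interpolation=cv2.INTER_CUBIC))
E
python3 to.py .5182 -.076 .065 -4
```

```text
t: 10.65
position: [0.5157, -0.0768, 0.065]
tcp_rot: [3.14, -0.111, -0.005]
wrist_force: [0.4, -0.8, -2.1]
grip_width: 0.655
grasp_force: 9.0
t 10.65 pos [515.7 -76.8  65. ] yaw -4.0 shift [ 0.24 -0.09  0.  ] turn [ 0.   0.2 -0. ] F [ 0.4 -0.8 -2.1] grip 57.5969992747243 8.991344422101974
t 10.75 pos [517.  -76.6  66.5] yaw -4.0 shift [ 0.12 -0.07  0.15] turn [ 0.  0. -0.] F [ 1.1 -0.2 -2.1] grip 57.81891911666324 8.99132788181305
```

View pics/g4.png

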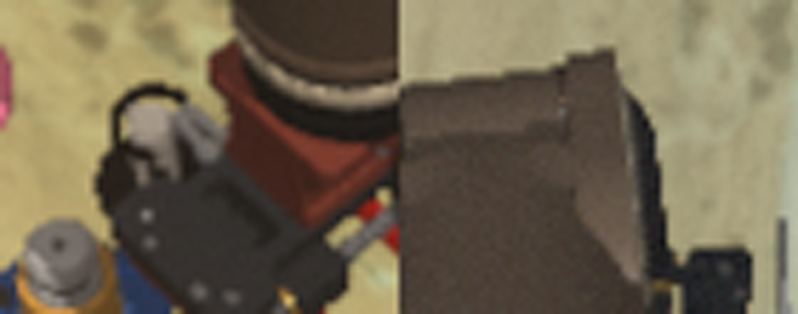

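The side crop shows the two grey jaws together, tips at about (183,110), over the clip's near side. The top view is blocked by the arm.

Run:
```python
from h import *
for z in(.08,.085,.09): print(z,(onz("side",(247.1-.4,224.3-.4),z)*1000).round(1))
print(proj("side",[[.617,-.0835,.085],[.622,-.084,.085]]))
# light grey jaw mask, centreline
im=cv2.imread("pics/side4.png");hsv=cv2.cvtColor(im,cv2.COLOR_BGR2HSV)
g=hsv[218:240,234:258]
for r in range(g.shape[0]): print(218+r," ".join(f"{v:3d}" for v in g[r,:,2]))
```

```text
0.08 [618.1 -85.3  80. ]
0.085 [615.6 -83.2  85. ]
0.09 [613.1 -81.1  90. ]
[[246.36714527 223.47333983]
 [244.99046235 222.09424978]]
218 188 183 182 182 185 187 185 182 178 178 180 176 177 178 182 181 180 127  75  94  89  79  80  73
219 187 184 179 181 183 154 128 121 117 118 159 176 173 176 180 180 182 132  74  85  99  87  79  78
220 184 184 180 145 119  84  49  37  36  41  94 113 117 155 176 178 179 162 112  72  85  94  84  78
221 181 183 147  78  35  35  49  56  48  42  37  35  43  97 157 174 171 174 156 108  71  77  86  85
222 179 145  78  38  56 120 147 148 145 144 143  92  35  73 149 174 171 172 168 152 101  66  74  88
223 147  79  36  93 131 157 172 175 174 169 175 160 113 103 134 145 163 172 168 163 122  70  66  71
224 116  38  61 121 158 165 167 167 168 165 160 154 127 108 113 119 136 161 166 162 120  74  66  64
225 115  45 123 143 157 167 166 166 166 165 140 120 117 116 111 112 119 133 151 155 146  99  64  64
226 115  44 146 159 157 165 166 164 164 165 138 107 113 121 102  94 108 116 128 153 140  93  65  66
227 119  40 142 171 162 163 165 164 163 165 135  97  95 113 111  
[... 534 characters left out ...]

233  40  41  39  55  77  92  82  54  87 113 114 105  65  35  36  45  69  77  73  58  52  55  60  63
234  41  40  40  44  74 112 100  56  63  78  90 104  73  35  36  35  50  54  52  53  53  52  54  58
235  41  40  40  39  54 109 106  59  39  42  67 100  72  37  37  46  54  54  54  49  52  53  52  55
236  41  41  39  39  48 106 107  68  49  53  58  77  62  42  49  51  53  53  51  46  45  47  51  54
237  41  38  38  40  41  77  80  62  57  56  54  58  54  51  54  54  53  47  45  44  41  41  46  51
238  39  39  39  42  48  55  54  56  53  55  55  53  56  54  53  54  50  43  42  42  41  39  39  44
239  40  41  42  49  54  53  55  55  54  54  52  54  53  54  53  53  47  48  47  48  42  40  38  38
```

```bash
python3 -m handwheel '[[[0.15,-0.05,0.5],[0,0,0]],[[0.15,-0.05,1],[0,0,0]],[[0.15,-0.05,1.4],[0,0,0]],[[0.15,-0.05,1.4],[0,0,0]]]'
python3 -m handwheel '[[[0,0,0.3],[0,0,0]],[[0,0,0.4],[0,0,0]],[[0,0,0.4],[0,0,0]]]'
```

```text
t: 11.25
position: [0.5185, -0.0756, 0.0522]
tcp_rot: [-3.14, 0.109, 0.001]
wrist_force: [0.2, 0.1, -1.7]
grip_width: 0.655
grasp_force: 9.0
t: 11.62
position: [0.5187, -0.0756, 0.0486]
tcp_rot: [-3.14, 0.11, 0.0]
wrist_force: [0.4, -0.1, -1.3]
grip_width: 0.657
grasp_force: 9.0
```

```bash
python3 -m handwheel '[[[0,0,0.2],[0,0,0]],[[0,0,0.3],[0,0,0]],[[0,0,0.3],[0,0,0]]]'
python3 -m handwheel '[[[0,0,0.1],[0,0,0]],[[0,0,0.15],[0,0,0]],[[0,0,0.15],[0,0,0]]]'
```

```text
t: 12.0
position: [0.5187, -0.0757, 0.0455]
tcp_rot: [3.14, -0.109, -0.0]
wrist_force: [-0.1, 0.3, -1.2]
grip_width: 0.657
grasp_force: 9.0
t: 12.38
position: [0.5187, -0.0757, 0.0441]
tcp_rot: [3.14, -0.109, -0.0]
wrist_force: [-0.8, 0.6, -1.3]
grip_width: 0.659
grasp_force: 9.0
```

```bash
python3 -m handwheel '[[[0,0,0.05],[0,0,0]],[[0,0,0.1],[0,0,0]],[[0,0,0.1],[0,0,0]]]'
python3 -m handwheel '[[[0,0,0.05],[0,0,0]],[[0,0,0.1],[0,0,0]],[[0,0,0.1],[0,0,0]]]'
python3 -m handwheel '[[[0,0,0.05],[0,0,0]],[[0,0,0.1],[0,0,0]],[[0,0,0.1],[0,0,0]]]'; python3 -c "
from h import *
print(sense()['torque'])"
```

```text
t: 12.75
position: [0.5187, -0.0757, 0.0431]
tcp_rot: [3.14, -0.11, -0.0]
wrist_force: [1.0, 0.8, -0.9]
grip_width: 0.659
grasp_force: 9.0
t: 13.12
position: [0.5187, -0.0756, 0.0421]
tcp_rot: [3.14, -0.109, -0.0]
wrist_force: [-0.9, 0.6, -1.6]
grip_width: 0.657
grasp_force: 9.0
t: 13.5
position: [0.5187, -0.0757, 0.0411]
tcp_rot: [3.14, -0.109, -0.0]
wrist_force: [-0.1, -0.2, -1.0]
grip_width: 0.657
grasp_force: 9.0
[-0.00208617 -0.00654557 -0.02515943]
```

```bash
for i in 1; do python3 -m handwheel '[[[0,0,0.05],[0,0,0]],[[0,0,0.1],[0,0,0]],[[0,0,0.15],[0,0,0]],[[0,0,0.15],[0,0,0]]]'; done
python3 -m handwheel '[[[0,0,0.05],[0,0,0]],[[0,0,0.1],[0,0,0]],[[0,0,0.15],[0,0,0]],[[0,0,0.15],[0,0,0]]]'
python3 -c "
from h import *
print(sense()['torque'])
cv2.imwrite('pics/side5.png',snapshot('side'))
im=cv2.imread('pics/side5.png');g=cv2.cvtColor(im,cv2.COLOR_BGR2HSV)[216:242,234:260,2]
for r in range(26): print(216+r,' '.join(f'{v:3d}' for v in g[r]))"
```

```text
t: 14.0
position: [0.5187, -0.0757, 0.0396]
tcp_rot: [3.14, -0.109, -0.0]
wrist_force: [-0.4, 0.1, -1.2]
grip_width: 0.658
grasp_force: 9.0
t: 14.5
position: [0.5187, -0.0757, 0.0381]
tcp_rot: [3.14, -0.109, -0.0]
wrist_force: [0.2, 0.3, -1.4]
grip_width: 0.657
grasp_force: 9.0
[ 0.03003619  0.04929543 -0.02838949]
216 181 180 180 183 184 182 180 179 177 179 175 167 154 149 159 170 177 186 188 188 147  88  69  73  63  53
217 184 182 183 185 186 184 181 181 177 178 180 175 168 169 173 175 179 184 187 187 174 135  80  69  70  60
218 187 184 181 183 186 187 185 183 181 179 180 177 176 180 181 180 181 183 187 186 187 148  91  67  70  72
219 187 184 180 180 182 156 129 120 117 119 159 176 171 178 181 181 182 183 183 160 137 112 104  88  68  75
220 184 184 182 146 119  84  46  39  36  39  94 113 116 155 175 178 178 180 152 106  82  81 103 113  85  66
221 181 184 148  75  37  36  49  58  47  42  36  35  43 100 156 173 172 146 100  80  79  79  88 117 117  83
222 179 145  76  35  55 120 148 150 145 144 144  92  37  44 143 174 147  99  79  79  79  82  64  97 125 118
223 148  79  38  93 130 157
[... 1324 characters left out ...]
  68  99 115 107  94  89  99  81  65  65  65  65  66
236  39  39  40  37  47 107 120 108  98  93  99 109  73  41  84 110 116 112  91  84  75  65  64  65  65  64
237  38  38  39  38  42  92 123 125 122 116 114  96  59  34  79 105 111 117 111  85  68  63  64  64  65  65
238  39  39  39  39  39  60  98 121 122 117  98  65  42  36  60  88 104  98  86  69  64  64  66  65  65  65
239  40  41  40  38  38  39  58  79  80  78  61  41  36  38  42  61  78  68  52  53  57  64  65  65  66  65
240  37  38  38  37  37  38  36  37  38  37  37  38  38  37  36  41  54  54  51  52  54  57  63  66  65  64
241  40  37  38  40  38  37  37  37  36  38  38  35  35  37  39  45  52  53  53  52  53  53  58  60  64  65
```

```bash
python3 -m handwheel '[[[0,0,-0.5],[0,0,0]],[[0,0,-1],[0,0,0]],[[0,0,-1],[0,0,0]]]'
python3 -m handwheel '[[[0,0,0],[0,0,0]],[[0,0,0],[0,0,0]],[[0,0,0],[0,0,0]]]' -0.25 18
python3 -m handwheel '[[[0,0,0.1],[0,0,0]],[[0,0,0.2],[0,0,0]],[[0,0,0.2],[0,0,0]]]'
python3 -m handwheel '[[[0,0,0.1],[0,0,0]],[[0,0,0.2],[0,0,0]],[[0,0,0.2],[0,0,0]]]'
```

```text
t: 14.92
position: [0.5192, -0.0757, 0.0488]
tcp_rot: [3.14, -0.11, 0.002]
wrist_force: [0.0, 0.4, -1.3]
grip_width: 0.663
grasp_force: 9.0
t: 15.3
position: [0.5186, -0.0756, 0.048]
tcp_rot: [-3.14, 0.109, 0.0]
wrist_force: [-0.2, 0.0, -1.7]
grip_width: 0.63
grasp_force: 13.0
t: 15.68
position: [0.5187, -0.0756, 0.046]
tcp_rot: [-3.14, 0.109, 0.0]
wrist_force: [-0.6, 0.4, -1.4]
grip_width: 0.631
grasp_force: 13.0
t: 16.05
position: [0.5187, -0.0756, 0.044]
tcp_rot: [3.14, -0.109, -0.0]
wrist_force: [-0.4, 0.5, -1.0]
grip_width: 0.632
grasp_force: 13.0
```

```bash
python3 -m handwheel '[[[0,0,0.1],[0,0,0]],[[0,0,0.15],[0,0,0]],[[0,0,0.15],[0,0,0]]]'
python3 -m handwheel '[[[0,0,0.1],[0,0,0]],[[0,0,0.15],[0,0,0]],[[0,0,0.15],[0,0,0]]]'
python3 -m handwheel '[[[0,0,0.1],[0,0,0]],[[0,0,0.15],[0,0,0]],[[0,0,0.15],[0,0,0]]]'
python3 -m handwheel '[[[0,0,0.1],[0,0,0]],[[0,0,0.15],[0,0,0]],[[0,0,0.15],[0,0,0]]]'
```

```text
t: 16.42
position: [0.5187, -0.0757, 0.0425]
tcp_rot: [3.14, -0.11, -0.0]
wrist_force: [-0.5, -0.3, -1.6]
grip_width: 0.63
grasp_force: 13.0
t: 16.8
position: [0.5187, -0.0756, 0.0411]
tcp_rot: [3.14, -0.109, -0.0]
wrist_force: [0.8, 0.5, -1.5]
grip_width: 0.626
grasp_force: 13.0
t: 17.18
position: [0.5187, -0.0757, 0.0396]
tcp_rot: [3.14, -0.109, -0.0]
wrist_force: [0.7, -0.5, -1.9]
grip_width: 0.631
grasp_force: 13.0
t: 17.55
position: [0.5187, -0.0756, 0.0381]
tcp_rot: [3.14, -0.109, -0.0]
wrist_force: [-0.2, 0.3, -0.6]
grip_width: 0.628
grasp_force: 13.0
```

Run:
```python
from h import *
for n in("side","top"):
    q=proj(n,[[.5797,-.2124,.034],[.5797,-.2124,.048],[.5227,-.2124,.058]]);print(n,q.round(1).tolist())
    g=cv2.cvtColor(cv2.imread(f"pics/{n}0.png"),cv2.COLOR_BGR2GRAY)
    x0,x1=int(q[:,0].min())-9,int(q[:,0].max())+10; y0,y1=int(q[:,1].min())-8,int(q[:,1].max())+7
    print("     "+" ".join(f"{c:3d}" for c in range(x0,x1)))
    for r in range(y0,y1): print(r,":"," ".join(f"{v:3d}" for v in g[r,x0:x1]))
```

```text
side [[295.1, 211.5], [295.3, 208.2], [313.3, 219.3]]
     286 287 288 289 290 291 292 293 294 295 296 297 298 299 300 301 302 303 304 305 306 307 308 309 310 311 312 313 314 315 316 317 318 319 320 321 322
200 : 130 129 130 129 131 120  92  78  80  94 110 106 102 101 100 100  97  95  96  95  94  96  97  97 100  98  98  97  95  93  94  93  92  92  95  94  91
201 : 134 131 130 129 131 115  89  78  80  82  94 107 105 102 102  99  97  96  94  96  95  96  96  98  98  99 102 101  98  96  96  94  92  92  95  93  91
202 : 140 143 137 130 129 100  78  78  80  79  82  93 109 106 104 101  99  96  97  95  95  95  97  97  98  98  98 100  99  98  98  97  95  94  93  96  94
203 : 137 145 147 137 131 100  75  77  78  79  78  81  93 107 106 102 101  99  98  94  94  94  95  95  95  98  99  98 100  98 100 102  96  95  93  93  96
204 : 138 140 145 139 117  85  77  79  78  77  78  79  82  92  94  99 101 100  99  94  93  92  94  94  97  96  97  98  99 100 102 101 100  98  95  94  93
205 : 141 142 142 141 128  96  77  78  77  78  80  79  78  80  82  88 100 102  99  96  95  95  94  94  95  96  97  97 100 1
[... 5414 characters left out ...]
 108  97  98 106 107  97  84  70  81  76  80
227 :  84  85  74  81  68  78  90 106  91  70  69  80 102  95  81  67  84  78  82
228 :  87  87  72  84  73  77  94  98  76  55  58  58  90  98  88  66  85  79  79
229 :  88  85  66  62  65  78  96 103  73  59  58  60  93  99  87  61  67  77  77
230 :  85  89  67  59  65  75  96 107  84  65  58  74  94 101  88  62  65  75  79
231 :  89  87  81  79  71  92 107 103 101 101  99  97  97 102  94  76  76  83  79
232 :  89  86  87  80  86 106 110 109  95  95  93  93 101 104 104  93  84  80  80
233 :  85  87  87  90 103 113 112 100  84  82  85  84  89 108 109 105  95  83  79
234 : 100  88  91 104 111 113 103  79  63  63  65  61  68  94 112 113 106  92  84
```

```bash
python3 -m handwheel '[[[0,0,-1],[0,0,0]],[[0,0,-2],[0,0,0]],[[0.9,0,-2],[0,0,0]],[[1.8,0,-2],[0,0,0]],[[1.8,0,-1.6],[0,0,0]],[[1.8,0,-1.4],[0,0,0]],[[1.8,0,-1.4],[0,0,0]]]' 1 10
python3 -c "
from h import *
print(sense()['torque'])"
python3 -m handwheel '[[[0,0,0.1],[0,0,0]],[[0,0,0.1],[0,0,0]]]'
python3 -c "
from h import *
print(sense()['torque'])"
python3 -m handwheel '[[[0,0,0.1],[0,0,0]],[[0,0,0.1],[0,0,0]]]'
python3 -c "
from h import *
print(sense()['torque'])"
python3 -m handwheel '[[[0,0,0.1],[0,0,0]],[[0,0,0.1],[0,0,0]]]'
python3 -c "
from h import *
print(sense()['torque'])"
```

```text
t: 18.42
position: [0.5361, -0.0768, 0.0515]
tcp_rot: [-3.14, 0.109, 0.002]
wrist_force: [0.4, -0.5, -1.3]
grip_width: 0.656
grasp_force: 10.0
[0.06270013 0.05674158 0.05414188]
t: 18.68
position: [0.5366, -0.0769, 0.0511]
tcp_rot: [3.14, -0.109, -0.0]
wrist_force: [-0.4, 0.4, -1.2]
grip_width: 0.655
grasp_force: 10.0
[ 0.01509059  0.04901723 -0.01176562]
t: 18.92
position: [0.5367, -0.0769, 0.0501]
tcp_rot: [3.14, -0.11, -0.0]
wrist_force: [0.7, -0.9, -1.7]
grip_width: 0.658
grasp_force: 10.0
[ 0.00105739  0.05263953 -0.00252098]
t: 19.18
position: [0.5367, -0.0769, 0.049]
tcp_rot: [-3.14, 0.109, 0.0]
wrist_force: [-0.2, 0.1, -0.4]
grip_width: 0.658
grasp_force: 10.0
[ 0.02196423  0.03989344 -0.00410576]
```

```bash
cat > w.sh <<'E'
python3 -c "
from station import *
s=sense();print(round(s['position'][2]*1000,1),s['wrist_force'].round(1),s['torque'].round(3))"
E
python3 -m handwheel '[[[0,0,0.1],[0,0,0]],[[0,0,0.1],[0,0,0]]]' >/dev/null; sh w.sh
python3 -m handwheel '[[[0,0,0.1],[0,0,0]],[[0,0,0.1],[0,0,0]]]' >/dev/null; sh w.sh
python3 -m handwheel '[[[0,0,0.1],[0,0,0]],[[0,0,0.1],[0,0,0]]]' >/dev/null; sh w.sh
python3 -m handwheel '[[[0,0,0.1],[0,0,0]],[[0,0,0.1],[0,0,0]]]' >/dev/null; sh w.sh
```

```text
48.0 [-1.   0.1 -2.2] [0.068 0.032 0.   ]
47.1 [-0.1  0.1 -0.6] [ 0.035 -0.08   0.035]
46.1 [ 0.1 -0.4 -0.5] [ 0.016  0.053 -0.03 ]
45.1 [-0.6 -1.4 -0. ] [-0.119  0.08  -0.02 ]
```

```bash
python3 -m handwheel '[[[0,0,0.1],[0,0,0]],[[0,0,0.1],[0,0,0]]]' >/dev/null; sh w.sh
python3 -m handwheel '[[[0,0,0.1],[0,0,0]],[[0,0,0.1],[0,0,0]]]' >/dev/null; sh w.sh
```

```text
44.0 [-0.4 -0.1 -0.8] [-0.067  0.015 -0.073]
43.0 [-0.7 -0.4 -0.9] [-0.055  0.009 -0.029]
```

```bash
cat > a.sh <<'E'
python3 -c "
from station import *
import numpy as np
F=[];T=[]
for i in range(6): snapshot('side'); s=sense();F.append(s['wrist_force']);T.append(s['torque'])
print(round(s['t'],1),round(s['position'][2]*1000,1),np.mean(F,0).round(2),np.mean(T,0).round(3))"
E
sh a.sh
python3 -m handwheel '[[[0,0,-0.4],[0,0,0]],[[0,0,-0.8],[0,0,0]],[[0,0,-0.8],[0,0,0]]]' >/dev/null; sh a.sh
python3 -m handwheel '[[[0,0,0.4],[0,0,0]],[[0,0,0.4],[0,0,0]]]' >/dev/null; sh a.sh
python3 -m handwheel '[[[0,0,0.1],[0,0,0]],[[0,0,0.1],[0,0,0]]]' >/dev/null; sh a.sh
python3 -m handwheel '[[[0,0,0.1],[0,0,0]],[[0,0,0.1],[0,0,0]]]' >/dev/null; sh a.sh
python3 -m handwheel '[[[0,0,0.1],[0,0,0]],[[0,0,0.1],[0,0,0]]]' >/dev/null; sh a.sh
python3 -m handwheel '[[[0,0,0.1],[0,0,0]],[[0,0,0.1],[0,0,0]]]' >/dev/null; sh a.sh
```

```text
21.0 43.1 [-0.31 -0.59 -0.49] [-0.077  0.    -0.047]
21.6 51.0 [ 0.12 -0.34 -1.78] [ 0.037  0.012 -0.001]
22.2 47.1 [-0.11 -0.2  -1.01] [ 0.026  0.024 -0.015]
22.8 46.1 [ 0.08  0.06 -1.23] [ 0.027  0.026 -0.004]
23.3 45.1 [-0.21  0.07 -1.39] [0.027 0.019 0.022]
23.9 44.1 [-0.   -0.06 -1.37] [ 0.038  0.026 -0.012]
24.4 43.2 [-0.11  0.19 -0.88] [ 0.001 -0.049 -0.001]
```

```bash
python3 -m handwheel '[[[0,0,-0.8],[0,0,0]],[[0,0,-1.6],[0,0,0]],[[-0.9,0,-1.6],[0,0,0]],[[-1.8,0,-1.6],[0,0,0]],[[-1.8,0,-1.6],[0,0,0]]]'
python3 -c "
from h import *
cv2.imwrite('pics/side6.png',snapshot('side'))
g=cv2.imread('pics/side6.png',0);b=cv2.imread('pics/side3.png',0)
for r in range(218,238): print(r,' '.join(f'{v:3d}' for v in g[r,233:256]),'|',' '.join(f'{v:3d}' for v in b[r,233:253]))"; python3 to.py .5187 -.0757 .06 -4
```

```text
t: 25.02
position: [0.5175, -0.0757, 0.0589]
tcp_rot: [3.139, -0.11, -0.002]
wrist_force: [0.4, 0.3, -1.9]
grip_width: 0.653
grasp_force: 10.0
218 170 169 165 163 165 165 167 166 163 160 161 160 160 162 169 170 169 121  71  59  52  52  52 | 164 163 157 156 158 161 162 160 157 155 153 157 154 156 161 162 162 164 165 170
219 167 168 165 164 163 164 139 114 108 103 105 143 159 157 161 166 169 116  63  56  51  53  53 | 159 162 158 156 156 159 134 112 103 101 102 137 153 151 157 162 163 165 166 167
220 162 165 166 165 131 104  73  40  34  33  33  82 100 104 140 159 163 113  54  51  54  51  51 | 154 158 160 158 126 100  72  42  37  35  37  82  99 101 136 155 158 159 161 160
221 160 163 163 133  66  30  29  42  50  39  36  33  30  39  88 140 157 139  85  48  51  52  52 | 155 156 158 126  68  36  35  46  52  42  39  38  35  42  87 136 150 150 152 153
222 159 161 131  66  29  49 105 131 133 130 128 127  81  48  51 128 156 155 133  83  50  52  61 | 152 155 126  68  36  73 112 127 128 126 124 123  81  36  42 123 152 149 149 147
223 160 131  68  32  84 121 143 158 160 159 154 159 121  90  94  99
[... 2044 characters left out ...]
  37  36  35  36  37  34
235  35  33  34  35  35  48  99  95  63  43  36  65  92  66  32  33  38  51  51  50  49  48  48 |  39  37  35  39  39  49 102 106  77  57  47  99 141  97  38  39  36  36  35  37
236  34  36  33  34  33  41  97 112 100  83  81  89  99  65  32  36  41  51  52  50  48  49  48 |  41  37  36  39  40  42  99 125 127 127 128 140 150  97  40  38  39  37  39  37
237  35  32  33  35  34  37  86 100  87  73  76  83  83  56  38  45  48  52  51  47  43  45  50 |  41  39  38  39  40  42  86 127 146 153 158 159 137  78  40  40  40  42  39  40
t 25.07 pos [518.2 -75.7  59.1] yaw -4.0 shift [ 0.05 -0.01 -0.09] turn [0. 0. 0.] F [-0.4  0.  -1.8] grip 57.6893831128104 9.997020810842514
```

```bash
python3 -m handwheel '[[[0,0,0.7],[0,0,0]],[[0,0,1.4],[0,0,0]],[[0,0,2.1],[0,0,0]],[[0,0,2.1],[0,0,0]]]'
python3 -m handwheel '[[[0,0,0],[0,0,0]],[[0,0,0],[0,0,0]]]' -0.15 40
python3 -m handwheel '[[[0,0,0],[0,0,0]],[[0,0,0],[0,0,0]]]' 0
python3 -m handwheel '[[[0,0,0],[0,0,0]],[[0,0,0],[0,0,0]],[[0,0,0],[0,0,0]],[[0,0,0],[0,0,0]]]' 1
python3 -c "
from h import *
cv2.imwrite('pics/side7.png',snapshot('side'))
g=cv2.imread('pics/side7.png',0)
for r in range(216,240): print(r,' '.join(f'{v:3d}' for v in g[r,230:258]))"; sh w.sh
```

```text
t: 25.58
position: [0.5182, -0.0755, 0.0372]
tcp_rot: [-3.139, 0.109, 0.002]
wrist_force: [0.2, -0.2, -2.2]
grip_width: 0.655
grasp_force: 10.0
t: 25.82
position: [0.5189, -0.0757, 0.0383]
tcp_rot: [3.14, -0.109, 0.001]
wrist_force: [0.0, 0.3, -1.5]
grip_width: 0.578
grasp_force: 15.5
t: 26.08
position: [0.5188, -0.0757, 0.0382]
tcp_rot: [3.14, -0.11, 0.0]
wrist_force: [-0.1, -0.0, -1.9]
grip_width: 0.502
grasp_force: 19.3
t: 26.58
position: [0.5188, -0.0756, 0.0381]
tcp_rot: [-3.14, 0.109, -0.0]
wrist_force: [0.1, -0.1, -1.4]
grip_width: 0.384
grasp_force: 38.6
216 157 161 165 166 163 160 165 167 165 164 164 163 161 162 162 155 144 139 146 156 166 174 177 178 136  79  61  60
217 163 167 169 169 166 163 164 167 169 165 163 162 160 161 162 162 158 158 160 163 167 174 179 177 162 121  72  58
218 163 160 165 170 169 165 164 164 137 109 105 104 103 102 104 105 107 150 171 172 171 173 175 175 176 137  81  57
219 161 155 159 167 169 166 164 132  73  38  31  29  29  27  31  30  33  87 114 149 170 172 173 147 121  97  91  78
220 165 162 159 161 166 167 133  68  32  42 108 133 131 128 127 123
[... 1597 characters left out ...]
 85 101 110 111 109 105 101  63  31  31  29  31  29  30  94  78  44  43  43
235 166 134  74  33  33  34  33  32  34  52  85  97 102 110 112 105  72  39  33  32  30  31  30  38  42  43  43  45
236 167 108  39  34  35  34  33  33  38  62  96 104  97  97 109 109  97  88  61  36  30  29  32  36  40  43  44  43
237 170 112  39  33  33  34  33  34  36  74 108 113 105  97 106 109 111 111  98  75  50  33  32  36  45  44  43  44
238 167 110  40  34  35  34  34  34  34  54  89 111 112 105 100  97 103 106 110 105  94  63  39  43  44  44  43  44
239 163 147  84  36  34  34  34  34  34  33  53  71  74  71  65  72  88  99 105 106  95  66  49  51  46  44  42  43
38.1 [ 1.1 -0.1 -1.4] [-0.007  0.134 -0.019]
```

```bash
python3 -m handwheel '[[[0,0,-0.5],[0,0,0]],[[0,0,-1],[0,0,0]],[[0,0,-2],[0,0,0]],[[0,0,-3],[0,0,0]],[[0,0,-4],[0,0,0]],[[0,0,-4.6],[0,0,0]],[[0,0,-4.6],[0,0,0]],[[0,0,-4.6],[0,0,0]]]'
python3 -c "
from h import *
cv2.imwrite('pics/side8.png',snapshot('side'));cv2.imwrite('pics/top8.png',snapshot('top'))
g=cv2.imread('pics/side8.png',0)
print('    '+' '.join(f'{v:3d}' for v in range(218,258)))
for r in range(200,240): print(r,' '.join(f'{v:3d}' for v in g[r,218:258]))"; sh w.sh
```

```text
t: 27.62
position: [0.5186, -0.0757, 0.0839]
tcp_rot: [-3.14, 0.11, 0.001]
wrist_force: [0.4, 0.4, -1.6]
grip_width: 0.384
grasp_force: 38.6
    218 219 220 221 222 223 224 225 226 227 228 229 230 231 232 233 234 235 236 237 238 239 240 241 242 243 244 245 246 247 248 249 250 251 252 253 254 255 256 257
200 175 173 169 167 167 165 168 170 164 158 155 153 156 162 147 132 132 135 136 137 161 169 159 144 135 136 143 155 158 159 159 155 159 150 135  93  57  51  46  45
201 172 174 168 165 163 164 167 169 164 159 157 155 156 158 163 165 166 166 166 167 169 167 153 136 128 129 141 151 158 162 161 160 158 142 128  97  58  55  54  45
202 168 172 174 168 162 162 164 169 167 158 153 151 151 154 159 166 168 167 167 166 168 163 151 138 133 135 146 156 162 168 168 167 165 149 128 100  72  59  57  55
203 166 168 174 171 170 168 171 172 164 149 138 138 141 145 155 159 166 168 167 163 157 147 142 137 136 141 150 160 163 165 168 164 164 152 131 116  97  64  53  61
204 165 164 169 173 176 175 174 172 159 142 132 127 129 139 149 155 158 163 162 151 138 132 133 134 136 139 150 157 160 163 165 160 157 149
[... 5109 characters left out ...]
236 166 169 168 162 156 156 157 159 159 160 162 165 167 108  45  49  52  52  50  56  65  83  68  49  49  50  50  49  51  50  50  56  58  63  67  63  44  31  32  34
237 166 168 167 163 159 156 158 159 162 160 160 164 168 111  49  49  53  51  50  59  91  94  64  51  51  52  52  51  51  50  51  51  49  53  53  47  37  32  30  32
238 168 166 168 167 163 158 158 160 160 161 161 164 167 110  47  49  52  53  50  52  74  66  55  51  51  50  51  51  52  51  51  52  50  50  48  42  41  33  32  31
239 167 167 169 167 162 159 161 161 162 162 162 161 163 145  88  43  50  50  50  51  52  52  53  53  49  50  51  51  52  51  50  52  50  50  50  50 107  83  34  32
83.7 [-0.1 -0.2 -2.6] [ 0.075  0.025 -0.016]
```

```bash
cat > ring.py <<'E'
from h import *
from scipy.optimize import least_squares
def ring(pts,z):
    w=np.array([onz("side",p,z)[:2] for p in pts])*1000
    s=least_squares(lambda q:np.hypot(*(w-q[:2]).T)-q[2],[*w.mean(0),19]); return s.x.round(1),np.abs(s.fun).max().round(1),w.round(1)
P=[(233,215),(233,214),(234,212),(235,211),(236,210),(237.5,209),(239,208.2),(241,208),(244,208),(245.5,208.8),(247.5,209.8),(249,211),(233,216),(233.2,217),(234,218.5),(235,220),(236,220.8)]
if __name__=="__main__":
    for z in(.092,.0977,.103): print(z,ring(P,z)[:2])
    # axle end in side view now/before
    g=cv2.imread("pics/side3.png",0)
    for r in range(238,262): print(r,' '.join(f'{v:3d}' for v in g[r,212:240]))
    q=proj("side",[[.6085,-.0075,z] for z in(.078,.0735,.058,.02)]); print(q.round(1))
E
python3 ring.py
```

```text
0.092 (array([637.9, -89.4,  20. ]), np.float64(0.5))
0.0977 (array([634.9, -86.9,  19.8]), np.float64(0.5))
0.103 (array([632.2, -84.6,  19.7]), np.float64(0.5))
238 163 164 163 162 161 160 161 160 162 162 157 151 151 153 155 155 154 156 161 108  45  42  41  42  39  42  41  59
239 166 164 163 161 160 163 161 159 160 161 158 155 154 154 156 156 155 156 155 141  86  42  40  41  41  41  40  42
240 166 165 164 162 163 164 163 162 161 161 156 154 155 155 157 157 155 156 157 159 102  41  42  39  40  40  40  41
241 165 165 167 166 164 164 163 160 160 159 157 157 157 156 157 158 157 156 157 159 106  46  41  40  41  42  40  41
242 164 165 166 168 166 164 164 161 160 160 159 158 156 155 156 157 157 156 157 157 140  82  39  40  41  40  41  39
243 163 165 166 167 164 164 165 164 163 161 160 160 162 165 160 164 161 156 157 157 157 137  80  39  40  40  40  41
244 165 164 166 167 165 162 163 165 164 156 164 170 174 176 171 172 166 155 157 157 155 157 135  79  37  39  40  41
245 166 165 164 165 166 164 163 163 156 159 172 179 179 178 176 176 171 164 149 154 158 155 157 138 126  82  38  40
246 163 1
[... 1207 characters left out ...]
 84  84  87 118 126 127 118 133 140 118 105  92  81  80  81
257  80  72  56  49  49  54  82 128 150 130 132 137 129 126 128 127 133 130 124 141 152 130 109 111 109  83  75  81
258  77  69  57  50  49  54  70  96 139 150 139 125 126 130 131 131 117 115 143 150 134 115 105 101 105  88  78  83
259  81  79  75  63  56  62  78  83 100 127 143 149 150 150 149 149 145 143 137 126 115 108 106  98 117 102  81  81
260  87  85  87  71  57  66  89  89  84  95 113 126 134 139 143 137 132 132 119 110 109 109 106  98 122 109  84  81
261  87  87  86  82  65  63  93  92  85  89  93  98 100 107 112 109 108 110 111 111 109 108 106 104 120 105  83  80
[[225.1 248.1]
 [225.3 249.1]
 [225.9 252.5]
 [227.3 260.5]]
```

```bash
python3 -m handwheel '[[[-0.6,-1.5,0],[0,0,0]],[[-1.4,-3.5,0],[0,0,0]],[[-2.2,-5.5,0],[0,0,0]],[[-2.7,-7,0],[0,0,0]],[[-2.9,-7.5,0],[0,0,0]],[[-2.9,-7.5,0],[0,0,0]],[[-2.9,-7.5,0],[0,0,0]]]'
python3 -c "
from h import *
print(onz('side',(224.6,247.3),.078))
cv2.imwrite('pics/side9.png',snapshot('side'))
g=cv2.imread('pics/side9.png',0)
print('    '+' '.join(f'{v:3d}' for v in range(202,246)))
for r in range(230,258): print(r,' '.join(f'{v:3d}' for v in g[r,202:246]))"; sh w.sh
```

```text
t: 28.6
position: [0.4952, 0.0005, 0.0841]
tcp_rot: [3.139, -0.111, 0.0]
wrist_force: [0.1, -0.4, -2.3]
grip_width: 0.384
grasp_force: 38.6
[ 0.61087897 -0.00809557  0.078     ]
    202 203 204 205 206 207 208 209 210 211 212 213 214 215 216 217 218 219 220 221 222 223 224 225 226 227 228 229 230 231 232 233 234 235 236 237 238 239 240 241 242 243 244 245
230 117 117 116 115 116 115 116 107  95  84  85 128 161 167 165 166 167 165 162 161 159 160 163 164 165 169 172 173 174 173 113  50  45  45  44  46  48  47  49  51  53  51  51  52
231 117 116 115 116 114 106  98  89  84 122 142 162 172 170 168 169 167 165 164 161 160 161 163 163 163 165 171 174 175 173 117  51  45  47  44  47  47  48  47  49  51  52  52  53
232 117 112 108 102  98  90  86  83 124 160 169 168 171 173 172 172 171 166 162 163 163 163 163 165 164 164 168 173 174 173 117  59  51  44  45  45  48  47  48  48  50  51  50  52
233 101  97  91  88  84  83 123 141 160 169 168 168 169 170 173 174 172 168 163 134 108 105 107 104 104 105 108 149 172 171 111  53  50  46  46  49  48  49  48  51  51  53  52  51
234  86  84  83  85 12
[... 3642 characters left out ...]
 67  94  95  87  92  90  89  90  98 107 112 115 109  99  96  80  63  51  46  46  45  44  47  56  73  72  58  39  30
255 172 173 174 175 176 177 176 177 179 180 149  88  51  53  57  59  93  95  95  99  85  76  83  87  97 108 111 113 113 110  96  71  50  46  44  45  43  45  47  58  71  75  69  57
256 170 170 172 175 177 179 180 178 179 153  96  52  41  45  52  54  89 102  97  96  99  88  70  63  85  96 103 108 111 114 109  76  46  45  45  46  45  45  45  49  59  72  79  76
257 165 167 170 174 176 178 180 180 178 127  65  52  48  49  49  55  76  97 104  96  96  96  87  85  93  93  93  96 105 109  92  62  47  44  44  47  45  46  44  46  48  59  70  79
84.1 [-0.2 -0.8 -1.7] [ 0.016 -0.003 -0.03 ]
```

```bash
python3 -c "
from ring import *
P=[(216,240),(216,242.5),(216,244.5),(216.2,239),(217,238),(218,237),(219,236),(220.5,235),(222.5,234.2),(225,234),(227.5,234.4),(229,235),(230.5,235.8),(232,237),(217,246),(217.7,247.2)]
for z in(.0945,.098,.1015): print(z,ring(P,z)[:2])
"
```

```text
0.0945 (array([613.6, -12.5,  19.7]), np.float64(0.8))
0.098 (array([611.8, -11.2,  19.7]), np.float64(0.8))
0.1015 (array([610.1, -10. ,  19.6]), np.float64(0.8))
```

```bash
python3 -m handwheel '[[[0,-0.18,0.5],[0,0,0]],[[0,-0.18,1],[0,0,0]],[[0,-0.18,1.5],[0,0,0]],[[0,-0.18,1.5],[0,0,0]]]' ; sh w.sh
python3 -m handwheel '[[[0,0,0.15],[0,0,0]],[[0,0,0.3],[0,0,0]],[[0,0,0.3],[0,0,0]]]' >/dev/null; sh w.sh
python3 -m handwheel '[[[0,0,0.15],[0,0,0]],[[0,0,0.2],[0,0,0]],[[0,0,0.2],[0,0,0]]]' >/dev/null; sh w.sh
python3 -c "
from h import *
cv2.imwrite('pics/side10.png',snapshot('side'))
g=cv2.imread('pics/side10.png',0)
print('    '+' '.join(f'{v:3d}' for v in range(206,240)))
for r in range(236,260): print(r,' '.join(f'{v:3d}' for v in g[r,206:240]))"
```

```text
t: 29.15
position: [0.4948, 0.0029, 0.0685]
tcp_rot: [3.14, -0.109, -0.002]
wrist_force: [0.2, 0.9, -1.1]
grip_width: 0.383
grasp_force: 38.6
68.5 [ 0.2  0.9 -1.1] [-0.013  0.072  0.033]
66.1 [-0.2 -0.5 -1.7] [-0.009  0.065 -0.004]
64.1 [ 0.2  0.2 -1.4] [-0.002  0.036 -0.032]
    206 207 208 209 210 211 212 213 214 215 216 217 218 219 220 221 222 223 224 225 226 227 228 229 230 231 232 233 234 235 236 237 238 239
236 173 175 176 176 173 172 170 170 170 170 166 167 171 172 170 164 160 160 162 163 163 164 167 169 170 111  50  56  47  41  41  45  47  48
237 177 177 176 176 174 173 172 172 174 172 169 168 172 172 173 166 161 159 161 163 165 164 165 168 172 112  49  49  45  43  44  45  47  49
238 177 178 176 176 174 176 176 174 174 174 172 171 171 171 173 172 135 106 104 104 106 107 147 166 171 112  47  47  47  47  46  47  46  47
239 175 177 176 178 178 177 176 176 174 172 172 174 171 141 116 111  73  34  31  29  28  33  84 105 148 149  91  48  47  44  47  46  47  47
240 171 175 178 178 178 178 177 175 174 172 174 175 138  78  35  31  29  33  35  36  36  31  28  30  83 109  76  55  53  45
[... 1976 characters left out ...]

255 176 177 176 178 179 178 149  86  51  52  56  55  46  82 109 113 105  97  90  84  84  73  62  59  78  80  64  47  51  57  57  60  46  30
256 177 179 177 178 179 153  96  53  39  47  51  48  38  55  82 101 113 110 105  77  61  58  74  79  82  81  70  54  43  51  57  72  65  38
257 176 178 180 180 179 128  64  55  47  49  48  50  45  36  45  78  98 108 114 101  90  88  88  84  83  90  80  58  47  43  50  64  75  55
258 172 175 178 179 178 122  59  54  50  50  51  54  67  68  60  89 102  99 102 109 112 108 102  93  89  88  80  57  46  45  45  50  66  68
259 170 170 172 177 148  92  59  57  57  56  55  65  82  86  83  93 101 102 100 100 107 112 111 109 101  87  76  57  44  46  46  43  51  65
```

```bash
python3 -c "
from ring import *
P=[(216,245),(215.9,247),(216,249),(216.1,250),(216.4,244),(217.2,243),(218,242),(219,241),(220.5,240.2),(222.5,239.7),(225,239.4),(227.5,239.7),(229,240.2),(230.6,241),(231.5,242),(232,243),(217,251)]
for z in(.076,.078,.08): print(z,ring(P,z)[:2])
"
```

```text
0.076 (array([613.3,  -9.5,  19.5]), np.float64(0.5))
0.078 (array([612.3,  -8.8,  19.5]), np.float64(0.5))
0.08 (array([611.4,  -8.1,  19.4]), np.float64(0.5))
```

```bash
python3 -m handwheel '[[[-0.1,-0.04,0],[0,0,0]],[[-0.1,-0.04,0.2],[0,0,0]],[[-0.1,-0.04,0.3],[0,0,0]],[[-0.1,-0.04,0.3],[0,0,0]]]' >/dev/null; sh w.sh
python3 -m handwheel '[[[0,0,0.2],[0,0,0]],[[0,0,0.3],[0,0,0]],[[0,0,0.3],[0,0,0]]]' >/dev/null; sh w.sh
python3 -m handwheel '[[[0,0,0.2],[0,0,0]],[[0,0,0.4],[0,0,0]],[[0,0,0.4],[0,0,0]]]' >/dev/null; sh a.sh
```

```text
61.0 [ 0.2  0.1 -2.5] [ 0.018  0.087 -0.023]
58.0 [-0.7  0.4 -1.6] [-0.009  0.066 -0.018]
31.5 54.1 [-0.41 -0.25 -1.47] [-0.008  0.114 -0.031]
```

```bash
python3 -m handwheel '[[[0,0,0.2],[0,0,0]],[[0,0,0.4],[0,0,0]],[[0,0,0.5],[0,0,0]],[[0,0,0.5],[0,0,0]]]' >/dev/null; sh a.sh
python3 -c "
from h import *
cv2.imwrite('pics/side11.png',snapshot('side'));cv2.imwrite('pics/top11.png',snapshot('top'))
g=cv2.imread('pics/side11.png',0);print(sense()['grip_width']*88)
print('    '+' '.join(f'{v:3d}' for v in range(208,242)))
for r in range(240,270): print(r,' '.join(f'{v:3d}' for v in g[r,208:242]))"
```

```text
32.3 49.1 [-0.78 -0.54 -1.48] [-0.035  0.12  -0.045]
33.37270408992223
    208 209 210 211 212 213 214 215 216 217 218 219 220 221 222 223 224 225 226 227 228 229 230 231 232 233 234 235 236 237 238 239 240 241
240 178 177 177 177 178 177 175 173 175 174 174 172 173 172 167 166 167 166 169 167 166 167 165 169 107  58  70  52  41  41  45  45  48  50
241 177 179 180 176 178 177 178 177 176 177 174 171 168 169 168 168 168 168 167 169 167 167 168 169 113  53  55  49  42  43  45  46  49  49
242 177 181 181 178 175 178 178 180 177 176 176 171 171 141 110 107 107 107 105 108 107 110 149 167 150  93  47  46  42  46  44  47  49  49
243 174 178 179 177 175 176 179 179 177 176 175 143 114  76  49  63  80  88  88  73  57  41  85 109 148 111  52  47  46  46  46  47  49  47
244 169 176 178 178 177 175 178 178 178 175 146  83  44  73  96 102 112 115 114 107  98  76  46  34  87  88  59  47  44  46  45  47  49  49
245 167 171 177 178 176 176 175 176 177 145  81  42  73 105 115 117 116 118 114 113 111 102  83  49  32  52  65  54  46  46  47  47  49  51
246 164 166 172 175 176 177 178 178 178 117  37  
[... 2610 characters left out ...]

265 135 140 101  62  61  61  61  60  61  58  60  85 103  94  87  84  84  82  81  88  96 101 108 110 113 104  70  48  45  46  47  44  48  60
266 131 133 102  66  60  60  61  59  60  58  57  67  89  98  92  86  84  82  79  80  84  90  95 104 107  90  58  47  46  46  45  45  45  49
267 127 129 103  70  60  61  60  60  59  61  60  59  66  80  95  99  92  84  80  78  78  87  88  92  89  65  46  47  46  44  45  45  47  46
268 125 129 126  99  69  60  60  59  58  60  60  56  57  61  76  83  85  90  91  87  87  81  75  67  59  49  48  48  46  46  45  46  46  45
269 131 140 152 112  65  58  61  60  60  59  59  59  59  57  58  58  64  73  75  74  74  65  52  52  50  50  50  48  45  45  46  45  47  44
```

```bash
python3 -c "
from ring import *
P=[(217,249),(216.9,251),(217,252.5),(217.2,248),(218,246.6),(219,245),(220,244),(221.5,243.2),(223,242.8),(225,242.6),(227,242.8),(229,243.2),(231,244),(232,245),(232.3,246)]
for z in(.057,.060,.063,.066): print(z,ring(P,z)[:2])
"
```

```text
0.057 (array([615.7, -11.7,  19.1]), np.float64(0.6))
0.06 (array([614.2, -10.7,  19. ]), np.float64(0.6))
0.063 (array([612.8,  -9.7,  19. ]), np.float64(0.6))
0.066 (array([611.4,  -8.7,  18.9]), np.float64(0.6))
```

```bash
python3 -m handwheel '[[[-0.1,0,0],[0,0,0]],[[-0.1,0,0],[0,0,0]]]' >/dev/null; sh a.sh
python3 -m handwheel '[[[-0.1,0,0],[0,0,0]],[[-0.1,0,0],[0,0,0]]]' >/dev/null; sh a.sh
python3 -m handwheel '[[[-0.1,0,0],[0,0,0]],[[-0.1,0,0],[0,0,0]]]' >/dev/null; sh a.sh
```

```text
33.0 49.1 [ 0.33  0.08 -1.4 ] [0.063 0.043 0.008]
33.5 49.1 [ 0.15 -0.1  -1.74] [0.034 0.034 0.033]
34.0 49.1 [-0.12 -0.08 -1.43] [0.026 0.041 0.001]
```

```bash
python3 -m handwheel '[[[-0.1,0,0],[0,0,0]],[[-0.1,0,0],[0,0,0]]]' >/dev/null; sh a.sh
python3 -m handwheel '[[[-0.1,0,0],[0,0,0]],[[-0.1,0,0],[0,0,0]]]' >/dev/null; sh a.sh
cat > e.sh <<'E'
python3 -c "
from h import *
n='$1';cv2.imwrite('pics/'+n+'.png',snapshot('side'))
g=cv2.imread('pics/'+n+'.png',0)
print('    '+' '.join(f'{v:3d}' for v in range(212,238)))
for r in range(240,264): print(r,' '.join(f'{v:3d}' for v in g[r,212:238]))"
E
sh e.sh side12
```

```text
34.6 49.1 [ 0.03  0.14 -1.93] [ 0.038  0.058 -0.021]
35.1 49.1 [ 0.31 -0.19 -2.05] [0.023 0.041 0.005]
    212 213 214 215 216 217 218 219 220 221 222 223 224 225 226 227 228 229 230 231 232 233 234 235 236 237
240 176 176 175 172 174 174 174 173 172 172 168 166 167 166 169 166 149 133 132 133  83  30  37  39  38  40
241 177 178 178 177 176 175 176 171 170 171 168 168 167 167 167 168 167 167 167 167 110  39  38  64  69  50
242 176 178 178 179 178 177 175 171 170 171 170 169 169 165 167 167 167 167 167 168 149  85  37  64  72  54
243 176 176 179 180 175 176 176 175 174 172 171 153 139 136 136 137 130 120 151 167 166 147  83  49  55  47
244 178 176 177 179 178 175 174 175 176 154 142 125 117 116 113 112 104  83  97 111 147 165 146  89  47  45
245 176 176 176 176 176 174 174 174 156 126 115 117 118 118 113 114 112 103  86  52  85 111 149 111  49  46
246 174 176 179 179 178 177 176 156 124 113 113 117 105 105 111 114 112 111 102  66  33  39  94  84  51  46
247 174 177 180 180 182 182 179 139 112 115 112 111  84  74  96 109 114 111 102  84  53  31  38  60  62  52
248 170 174 178 181 181 1
[... 1002 characters left out ...]
  78  83  84  87  83  86  84  62  60  56  52  55  53
258  58  54  51  51  50  56  67  54  37  32  60  82  85  87  89  88  88  89  97  90  68  50  52  53  53  51
259  60  57  57  55  56  66  82  80  56  50  85 104 100  94 101  99  96  92  88  80  72  59  51  53  53  55
260  61  59  61  63  59  67  94  95  63  71 105 116 115 105  99  93  86  83  77  75  73  70  60  49  52  52
261  60  60  60  59  60  67  98  93  53  57  89 104 111 109 102  88  78  76  76  75  72  74  68  52  48  53
262  62  62  61  61  62  63  97  97  62  36  52  82  98 108 111 106  94  80  76  75  72  73  73  55  46  46
263  60  61  61  61  61  60  92 102  82  69  57  72  85  93 101 111 108 103  96  82  76  72  73  58  46  43
```

```bash
python3 -m handwheel '[[[0.15,-0.05,0.05],[0,0,0]],[[0.3,-0.1,0.08],[0,0,0]],[[0.3,-0.1,0.08],[0,0,0]]]' >/dev/null; sh a.sh; sh e.sh side13; python3 to.py .4928 .004 .0483 -4
```

```text
35.9 48.3 [-0.12  0.25 -1.98] [0.035 0.003 0.003]
    212 213 214 215 216 217 218 219 220 221 222 223 224 225 226 227 228 229 230 231 232 233 234 235 236 237
240 177 176 175 173 174 175 174 173 173 172 167 167 166 166 168 149 153 167 168 169 104  41  52  45  42  43
241 178 178 178 177 177 176 175 173 171 171 169 168 167 166 167 167 167 167 168 168 111  54  89  70  41  42
242 175 178 180 178 176 175 176 171 171 170 170 170 167 165 166 167 167 167 167 168 149  92  77  65  42  41
243 176 177 178 180 177 175 176 175 174 144 119 124 134 137 136 131 118 112 149 168 167 109  53  46  44  44
244 176 177 178 179 177 175 176 174 143 105  98 101 112 115 114 106  95  77  94 110 149 115  57  46  44  46
245 176 176 175 176 177 174 145 120 100 105 116 116 116 118 114 114 112 103  85  53  84  81  57  48  46  45
246 174 176 179 178 179 178 116  63  97 114 116 116 107 104 111 116 113 111 100  68  35  41  56  55  47  47
247 172 178 181 181 182 146  76  79 108 113 116 111  85  73  96 110 113 111 101  76  44  36  49  61  52  47
248 171 176 179 180 148  77  38  89 113 113 114 112  83  71  99 113 111 112 10
[... 1093 characters left out ...]
  64  58  53  44
259  59  58  56  57  57  66  80  60  82 122 118 104  96  99 104  96  92  91  89  77  59  51  59  64  58  49
260  61  61  61  62  59  66  84  60  81 104 111 114 112 102  95  88  83  80  76  73  69  59  51  60  65  59
261  62  60  62  61  58  66  81  56  49  71  92 109 112 107  98  83  75  76  76  74  73  63  51  47  57  66
262  60  62  61  58  62  62  90  86  58  42  73  94 102 111 109 103  93  82  76  75  74  65  52  43  49  60
263  62  59  62  62  58  61  90 101  82  68  78  82  89  96 106 113 108 103  94  82  75  72  57  44  44  48
t 35.92 pos [492.3   4.6  48.3] yaw -4.0 shift [0.06 0.05 0.  ] turn [ 0. -0.  0.] F [-0.3  0.8 -1.1] grip 33.840528417301826 38.56809597462416
```

```bash
python3 -c "
from ring import *
P=[(217,249.5),(217,251),(217,253),(218,248),(218.4,247),(219,246.2),(231,245.2),(232.2,246.2),(232.7,247)]
for z in(.058,.060,.062,.064,.066): print(z,ring(P,z)[:2])
a=np.linspace(0,2*np.pi,73)
for z in(.060,.062,.064):
    q=proj('side',np.c_[.6109+.019*np.cos(a),-.0081+.019*np.sin(a),0*a+z]); print(z,'left',q[q[:,0].argmin()].round(1),'top',q[q[:,1].argmin()].round(1),'right',q[q[:,0].argmax()].round(1), 'row at col218 upper',q[(abs(q[:,0]-218)<.6)].round(1).tolist())
"
```

```text
0.058 (array([612.6,  -9.6,  19.3]), np.float64(0.5))
0.06 (array([611.7,  -8.9,  19.2]), np.float64(0.5))
0.062 (array([610.7,  -8.3,  19.2]), np.float64(0.5))
0.064 (array([609.7,  -7.6,  19.1]), np.float64(0.5))
0.066 (array([608.8,  -6.9,  19.1]), np.float64(0.5))
0.06 left [216.9 251.5] top [225.5 244.1] right [233.7 251. ] row at col218 upper [[218.2, 247.8], [217.8, 248.4], [217.5, 249.0], [217.6, 254.6], [217.9, 255.1], [218.3, 255.7]]
0.062 left [216.8 251.1] top [225.4 243.6] right [233.6 250.6] row at col218 upper [[218.5, 246.9], [218.1, 247.4], [217.7, 248.0], [217.4, 248.6], [217.5, 254.1], [217.8, 254.7], [218.2, 255.2]]
0.064 left [216.7 250.6] top [225.4 243.2] right [233.5 250.2] row at col218 upper [[218.4, 246.4], [218.0, 247.0], [217.7, 247.5], [217.4, 253.7], [217.7, 254.3], [218.1, 254.8], [218.5, 255.3]]
```

```bash
python3 -m handwheel '[[[0,0,0],[0,0,0]],[[0,0,0],[0,0,0]]]' && python3 -c "
from station import *
print(sign_off())"
```

```text
t: 36.17
position: [0.4923, 0.0046, 0.0483]
tcp_rot: [3.14, -0.109, 0.0]
wrist_force: [-0.2, 0.1, -1.3]
grip_width: 0.38
grasp_force: 38.6
the job is handed in; nothing more can be done
None
```

I handed the job in at 36 s: the medium bush is on the axle's shoulder, and the circlip is held spread round the groove at about 62 mm, pliers fully squeezed, with no force showing on the bush.

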